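Press a chrome hook onto the hall rail with the tongs

ROBOT

A 6-joint arm with a two-finger parallel gripper is mounted at the origin on the work surface. World frame = base frame: x ahead of the robot, y to its left, z up, the work surface at z = 0. Lengths are in m, angles in rad, forces in N, time in s.
With the tool pointing down it reaches from about 0.375 to 0.9 m from the base axis. Payload 3.1 kg.
Tool frame: the origin (TCP) lies midway between the tips of the shut fingers; the grasp point (between the pads) lies 19 mm behind it; z points along the fingers, x is the direction in which the jaws open and shut, and the axes are right-handed (so a half turn about z gives the same grasp; the last joint's range is limited). The gripper opens to 87 mm and grips with 3 to 60 N. Pads are 19 mm wide; open, the fingers measure 117 mm over their backs; the gripper's body (75 mm by 190 mm) begins 51 mm behind the grasp point.
Start: joints at [0.932, 0.527, 1.433, -0, 1.181, -0.178], TCP at [0.277, 0.56, 0.19] pointing down, gripper open.
Joint ranges: [-3.08, 3.08], [-0.75, 2.2], [0.22, 2.44], [-1.43, 4.57], [0, 2.65], [-2.85, 2.85]. Speed limits (rad/s): [2.79, 2.79, 3.14, 3.14, 3.14, 3.14].

INTERFACE

Orientations are given as a unit quaternion [w, x, y, z].
In Python, from station import r gives the robot as it stands.
- The arm moves only by the tool jog_arm, never from a script. Its argument "deltas" is a list of rows, each a list of 6 numbers: the shift along the tool's x, y, z in mm, then the turn, a rotation vector about the tool's x, y, z in degrees. In form: [[x, y, z, ax, ay, az], ...]. A call has exactly 5 rows; each row shifts and turns the pose as measured when the row begins, along the tool's axes as they then stand; what a row does not reach is not made up. A row lasts 1/10 s, in which the tool goes at most 50 mm and 8.59 degrees, less where a joint would pass 70% of its speed; a pose out of reach is approached as far as the arm can. A call with a gripper value outside its range is refused whole. "hand" is the closure in counts, from 0 (fully open) to 255 (shut), set as the call begins (left out, the last holds). The fingers move at their own pace and stop on an object; "grip_force" is the grip in N (left out, the last holds). Time passes only in rows, so rows that do not move let the fingers close, or fill a call up. It gives the time, the measured TCP pose, the force and the opening at its end, in the units of the state.
- r.get_state(): the state, without advancing time (a new reading comes with each control period).
- r.camera(name): name is "scene" or "side" or "wrist"; returns a dict with "img" (384x512x3 uint8, red, green, blue), "intrinsics" (3x3 intrinsics, pixels), "R" (3x3) and "t" (3): a world point X has camera coordinates R X + t. Camera axes: x right, y down, z forward; pixel columns grow to the right and rows downward; lengths in m; the calibration is good to about 2 mm. A picture is of the moment at which its call begins. There is no depth.
- r.finish_job(): hands the job in, once; it reports no verdict.
The state is a dict: "time_s": time; "qpos": joint angles; "joint_velocities": joint speeds; "effort": joint torques, N m; "ee_pos": TCP position; "orientation": TCP orientation; "ft_force": force on the tool from outside, world axes, zero at the start; "torque": the same for the moment, N m; "finger_gap": finger opening in m.
Only numpy, scipy, OpenCV 4.12 (cv2) and the standard library are available. Lean on these libraries where they do the work, as an engineer would, in place of code of your own. Each camera call takes 0.05 s, during which the arm holds its last target. There are 200 camera calls.

TASK

Take the steel tongs out of their wooden stand and use them, not the gripper itself, to lift the chrome rail hook (the one with the thick slotted head) out of its box and push it down over the aluminium rail, anywhere between the tack lifter's clip and the pencil's clip, J facing out from the wall. It is a snug spring fit and the rail's height is not exact: press by feel until the head beds on the rail's top edge, hold it there a moment with a firm push of about 10 N, never over 25 N, and then let go of it. Put the tongs back upright in their stand and leave everything else as it was.

Things in the scene. Friction and masses are not known exactly. Their poses are not given: they have to be found in the camera images.
- tongs_grip (a point): Steel spring tongs, like big U-shaped tweezers, 111 mm tall, 60 g, upright in the stand's slot, jaws down. Point: mid finger grips on the centre line, 74 mm above the jaws' lower edge, 37 mm below the bow's top. z up, x the way the arms close, y across the arms (14 mm wide at the grips, 11 at the jaws). Sprung open: 26 mm over the grips; 1 mm less there brings the jaws 3.3 mm closer.
- tongs_jaws (a point): Point midway between the tongs' jaws, at their lower edge; axes as the grip's. Jaws flat, 3.5 mm thick, sprung open 32 mm apart inside (39 outside), parallel when 14 mm apart; 10 mm up each has a 3 mm inward step, to push a part down with. Spring: 4 N at the grips when open, 10 N with the jaws 14 mm apart; the jaws get 0.3 of what is squeezed beyond that.
- tongs_r (a joint): How far each tong arm has swung shut, rad: 0 sprung open (jaws 32 mm apart), 0.084 with the jaws 14 mm apart, 0.125 the most.
- hook_head (a point): Chrome rail hook, about 50 g, 52 mm tall, 14 mm wide, the only hook with a thick head: a 14 mm cube, the point at its centre, 45 mm above the lowest face. Below the head's front a 4 mm leg runs down to a flat-bottomed J reaching 24 mm forward. z up, x across its width, y forward to the J. It stands on the floor of one of the box's three compartments, which one varies.
- hook_slot (a point): Middle of the roof of the rail hook's slot, under the head: 7 mm below hook_head, 0.5 mm forward of it (axes the same). The leg's back face is 2.5 mm forward; behind, a leaf spring with a flared mouth, 21 mm long, leaves a gap of 3.4 mm and yields to the 5 mm rail. Going on, it resists with up to 9 N at the leaf's mouth, then about 4 N, until this roof stops hard on the rail's top edge.
- hook_tip (a point): Upper end of the rail hook's J, 28 mm below hook_head and 25 mm forward of it; axes the same.
- hook_box: Open cardboard box, 177 (x) by 64 (y) by 62 mm tall, walls and floor 3 mm, fixed. Origin: centre of its underside. Two cross walls make three compartments, each 55 by 58 mm inside, at x = -58, 0, +58 mm. A 2 mm card rib 31 mm high runs along x at y = -8.6 mm; the rail hook stands astride it with play, J towards +y.
- rail: Grey-green panelled upstand, 430 mm long (x), 208 mm high, with the aluminium rail on it: a flat bar along x, 5 mm thick, 360 mm long, 30 mm high, its rounded top edge nominally 180 mm above the table but, hung by slotted holes, up to 7 mm higher or lower (not in this pose); 21 mm free between bar and panel. Fixed. Origin: on the table under the bar's middle, in its mid-plane; x along the bar, y out from the wall, z up.
- lifter_clip: Steel spring clip, 29 mm wide, on the rail's front, holding the tack lifter, whose 30 mm wide pommel reaches 10 mm above the rail's top edge. Fixed. Origin: on the table under the clip's middle, in the bar's mid-plane; axes as the rail's. It may be on either side of the pencil's clip.
- pencil_clip: Small steel spring clip, 14 mm wide, on the rail's front, gripping an upright wooden pencil, whose point reaches 18 mm above the rail's top edge. Fixed. Origin: on the table under the clip's middle, in the bar's mid-plane; axes as the rail's.
- stand: Block of light wood, 88 (x) by 60 (y) by 58 mm tall, fixed, with a slot in its top for the tongs, 47 (x) by 17 mm (y), 42 mm deep (floor 16 mm above the table), edges chamfered. Origin: centre of its underside.
- bowl: White ceramic bowl, 116 mm across, 48 mm high, with a few nails in it. Origin: centre of its underside. Leave it alone.
- tack_lifter: Tack lifter with a wooden handle, hanging in its clip, 178 mm long. Origin: its lower end. Leave it alone.
- level: Red plastic torpedo level, 228 by 21 by 44 mm, in clips under the rail. Origin: centre of its underside. Leave it alone.
- nail_hook: Chrome picture hook with one brass nail, a thin plate 14 mm wide and 40 mm tall without a thick head, in another compartment. Origin: underside, at its back. Leave it alone.
- twin_nail_hook: Chrome picture hook with two brass nails, a thin plate 26 mm wide and 40 mm tall without a thick head, in the remaining compartment. Origin: underside, at its back. Leave it alone.
Things that resemble listed ones, but are neither listed nor needed, are in the scene too. There is more than one size of the part that bears tongs_grip; the job needs the smaller.

How it is judged:
By the outcome, as a careful person would: the job done as asked, in the order asked, and still so for the second after the job is handed in, with the robot touching nothing.
It also fails if it takes over 67 s, if anything falls off the work surface, if the arm or the gripper's body presses on something with over 40 N, if the wrist force passes 120 N, or if a joint passes its speed limit or range.

## Working session

There is one attempt and no reset: what is moved stays moved. The work goes in short steps, Python scripts to look and compute and a tool call to move; the robot and the scene stay as the last step left them, time stands still between calls to the robot, and variables do not carry over. Pictures are saved under pics/ and viewed, about 8 in all and at most 12, crops included, and the job is handed in when it is done.

Besides the shell and the picture viewer there is one more tool, called after "Emit:" in YAML: its name, and indented under it one key for each argument. jog_arm: Moves the arm, as the interface text tells. Its arguments: {"type":"object","properties":{"deltas":{"type":"array"},"hand":{"type":"number"},"grip_force":{"type":"number"}},"required":["deltas"]}

```bash
ls; mkdir -p pics; python3 - <<'E'
from station import r
import cv2,numpy as np
s=r.get_state();print(s)
ims=[]
for n in("scene","side","wrist"):
    c=r.camera(n);np.savez(f"c_{n}.npz",**c);cv2.imwrite(f"pics/{n}0.png",c["img"][:,:,::-1]);print(n,c["intrinsics"].tolist(),np.round(c["R"],3).tolist(),c["t"], -c["R"].T@c["t"])
E
```

```text
pics
{'time_s': 0.0, 'qpos': array([ 9.32513549e-01,  5.28469423e-01,  1.43386745e+00,  7.59219001e-06,
        1.18137544e+00, -1.78488503e-01]), 'joint_velocities': array([ 0.00020076,  0.00178882,  0.00043203,  0.00046138, -0.00201049,
       -0.00035415]), 'effort': array([-1.31009187e-05, -4.40034413e+01, -1.76597017e+01,  6.32761046e-02,
        5.81085496e-02, -1.56963183e-04]), 'ee_pos': array([0.27684785, 0.55947437, 0.18928078]), 'orientation': array([ 3.86906148e-04,  8.49636606e-01,  5.27367533e-01, -9.86687520e-04]), 'ft_force': array([-0.56297307,  1.32321024,  0.47436505]), 'torque': array([ 0.00261882,  0.01734674, -0.01267872]), 'finger_gap': 0.08741478982026642}
scene [[395.61184773735016, 0.0, 261.88746094159774], [0.0, 395.61184773735016, 191.08590372058103], [0.0, 0.0, 1.0]] [[-0.229, 0.973, 0.014], [0.799, 0.196, -0.569], [-0.556, -0.119, -0.823]] [ 0.11840919 -0.36520527  1.27337049] [1.02703694 0.10770715 0.83813026]
side [[454.4895078907046, 0.0, 250.84067957189217], [0.0, 454.4895078907046, 190.54601558850374], [0.0, 0.0, 1.0]] [[0.389, -0.921, -0.014], [-0.69, -0.281, -0.667], [0.611, 0.269, -0.745]] [-0.20558849  0.41199862  0.82974433] [-0.14264739 -0.29661538  0.89003156]
wrist [[324.07463499250423, 0.0, 253.4292561621082], [0.0, 324.07463499250423, 194.53158953170424], [0.0, 0.0, 1.0]] [[0.444, 0.896, -0.004], [0.861, -0.425, 0.28], [0.249, -0.128, -0.96]] [-0.62358049 -0.03409596  0.39251797] [0.20831562 0.59434289 0.38398783]
```

View pics/scene0.png

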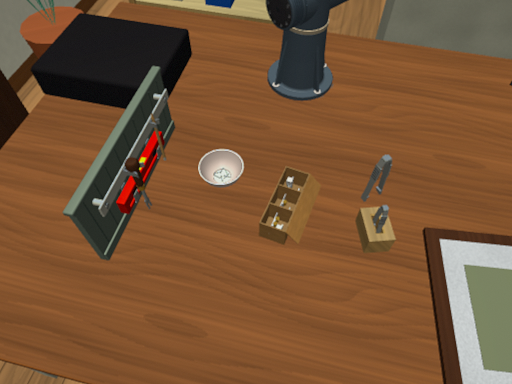

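View pics/side0.png

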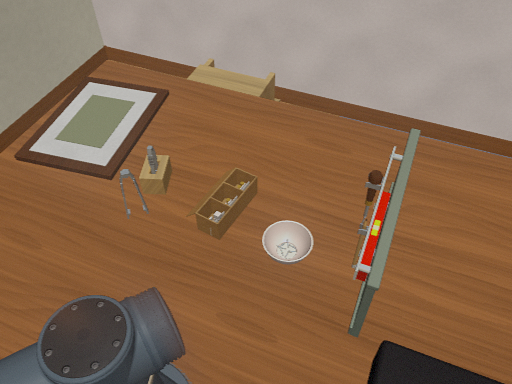

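The scene view shows the rail upstand at the left (~125,160), the bowl (221,167), the three-compartment box (288,208) and the stand with tongs (378,228), with bigger tongs loose at (377,177). The side view shows the stand at (155,172), the box (228,203) and the rail (380,215). I'll enlarge these next.

```bash
python3 - <<'E'
import cv2,numpy as np
a=cv2.imread("pics/scene0.png");b=cv2.imread("pics/side0.png")
def c(i,x,y,w,h,s=4):return cv2.resize(i[y:y+h,x:x+w],None,fx=s,fy=s,interpolation=cv2.INTER_CUBIC)
t=np.hstack([c(a,250,150,150,100,),np.zeros((400,0,3),np.uint8)])
# 800x600: 2x2 of 400x300
T=[cv2.resize(x,(400,300),interpolation=cv2.INTER_CUBIC) for x in (a[155:245,250:370],a[195:255,350:430],b[165:240,190:290],b[140:200,120:200])]
cv2.imwrite("pics/k1.png",np.vstack([np.hstack(T[:2]),np.hstack(T[2:])]))
T=[cv2.resize(x,(400,600),interpolation=cv2.INTER_CUBIC) for x in (a[60:255,65:195],b[120:330,315:455])]
cv2.imwrite("pics/k2.png",np.hstack(T))
E
```

```text
(no output)
```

View pics/k1.png

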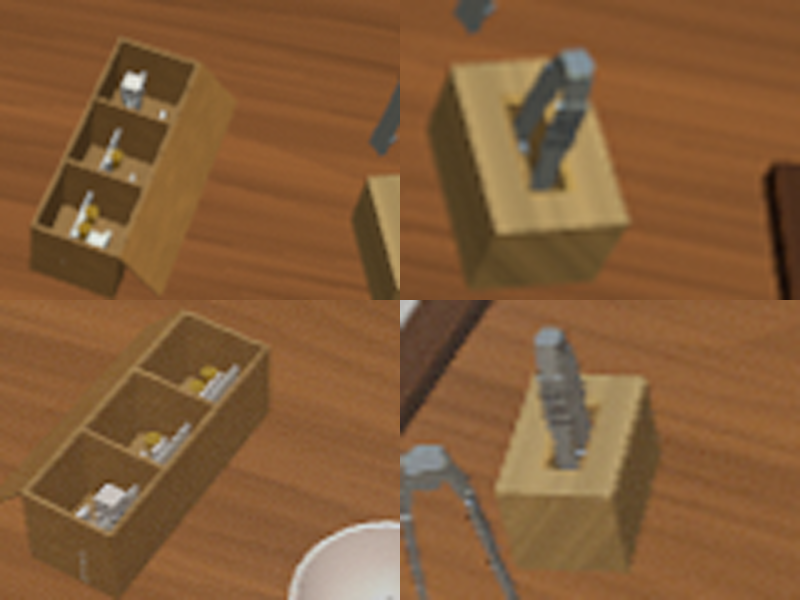

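View pics/k2.png

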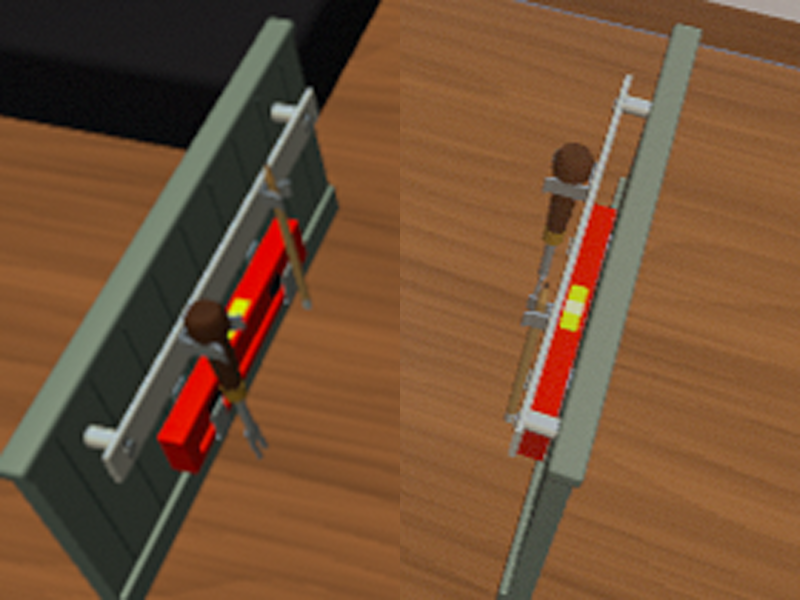

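The head is in the compartment nearest the robot (top in the scene view, crop (132,88)) with its J to the scene's right. Pencil clip is at (155,121) and lifter clip at (132,172) in scene pixels. Next I'll triangulate.

```bash
cat > h.py <<'E'
import numpy as np,cv2
from station import r
def load(n): return dict(np.load(f"c_{n}.npz"))
def ray(c,p):
    d=c["R"].T@np.linalg.inv(c["intrinsics"])@np.array([p[0],p[1],1.]);return -c["R"].T@c["t"],d/np.linalg.norm(d)
def onz(c,p,z):
    o,d=ray(c,p);return o+d*(z-o[2])/d[2]
def tri(c1,p1,c2,p2):
    o1,d1=ray(c1,p1);o2,d2=ray(c2,p2)
    s=np.linalg.lstsq(np.stack([d1,-d2],1),o2-o1,rcond=None)[0]
    a,b=o1+s[0]*d1,o2+s[1]*d2;return (a+b)/2,np.linalg.norm(a-b)
def proj(c,X):
    q=c["intrinsics"]@(c["R"]@np.asarray(X)+c["t"]);return q[:2]/q[2]
E
python3 - <<'E'
from h import *
np.set_printoptions(precision=4,suppress=True)
a,b=load("scene"),load("side")
print("box scene");[print(onz(a,p,.062)) for p in((285.4,167),(259.6,223.4),(287.5,233.6),(309,173))]
print("box side");[print(onz(b,p,.062)) for p in((196.2,212.5),(236.2,168),(257.5,176.7),(218.7,223.7))]
print("stand scene");[print(onz(a,p,.058)) for p in((360,208),(384,206.6),(396,239),(369,242))]
print("stand side");[print(onz(b,p,.058)) for p in((140,178),(146,155.6),(169,155.6),(163.6,178))]
print("bow",tri(a,(386,206),b,(150,147)))
print("railend",tri(a,(165.7,89.2),b,(355,272)),tri(a,(99,209.5),b,(394.8,147.3)))
print("pencil clip",tri(a,(155.3,120.8),b,(364,229)),"lifter",tri(a,(131.6,172),b,(373.8,185.5)),"pommel",tri(a,(132,164),b,(375.5,174)))
print("head",tri(a,(250+132/3.33,155+82/3.33),b,(190+110/4,165+193/4)), "J tip",onz(a,(250+162/3.33,155+113/3.33),.02))
E
```

```text
box scene
[0.4173 0.0357 0.062 ]
[0.5898 0.0107 0.062 ]
[0.6006 0.077  0.062 ]
[0.4218 0.096  0.062 ]
box side
[0.4241 0.0943 0.062 ]
[0.5937 0.0672 0.062 ]
[0.5858 0.005  0.062 ]
[0.4142 0.031  0.062 ]
stand scene
[0.4918 0.2287 0.058 ]
[0.4745 0.2832 0.058 ]
[0.5548 0.3142 0.058 ]
[0.5765 0.2562 0.058 ]
stand side
[0.473  0.2803 0.058 ]
[0.5493 0.3097 0.058 ]
[0.5723 0.2529 0.058 ]
[0.4956 0.2247 0.058 ]
bow (array([0.5223, 0.2694, 0.1271]), np.float64(0.005007792681470068))
railend (array([ 0.3344, -0.2905,  0.1719]), np.float64(5.710922221434995e-05)) (array([ 0.6955, -0.2919,  0.1709]), np.float64(0.0015765659139366198))
pencil clip (array([ 0.4388, -0.2799,  0.1676]), np.float64(0.00563890827413564)) lifter (array([ 0.5804, -0.2758,  0.151 ]), np.float64(0.004378829245839833)) pommel (array([ 0.5816, -0.2696,  0.1828]), np.float64(0.0026843689349377842))
head (array([0.4471, 0.0517, 0.0531]), np.float64(0.0022061049656907417)) J tip [0.4454 0.0781 0.02  ]
```

Sizes and heights agree: the rail is 361 mm long, the bow top is at 0.127 and the box is about 177 mm. I'll go above the stand with yaw 20° for a close look.

```bash
cat >> h.py <<'E'
from scipy.spatial.transform import Rotation as Ro
def plan(x,y,z,yaw,n=5,tilt=True):
    "rows (tool mm/deg) to put the TCP at x,y,z pointing down with tool x at yaw deg"
    s=r.get_state();q=s["orientation"];p=s["ee_pos"].copy();A=Ro.from_quat(q[[1,2,3,0]])
    B=Ro.from_euler("z",yaw,degrees=True)*Ro.from_euler("x",180,degrees=True)
    tot=(A.inv()*B).as_rotvec(degrees=True);D=(np.array([x,y,z])-p)/n
    for k in range(n):
        C=A*Ro.from_rotvec(tot*k/n,degrees=True)
        print([float(v) for v in np.round(np.r_[C.inv().apply(D)*1000,tot/n],1)])
def st():
    s=r.get_state();q=s["orientation"];A=Ro.from_quat(q[[1,2,3,0]]).as_matrix()
    print("t",round(s["time_s"],2),"p",np.round(s["ee_pos"]*1000,1),"yaw",round(np.degrees(np.arctan2(A[1,0],A[0,0])),2),"z",np.round(A[:,2],4),"F",np.round(s["ft_force"],2),"gap",round(s["finger_gap"]*1000,2))
    return s
E
python3 -c "
from h import *
plan(.5225,.2685,.19,20,10)"
```

```text
[-15.2, 34.9, -0.0, 0.0, 0.0, 4.4]
[-12.5, 36.0, -0.0, 0.0, 0.0, 4.4]
[-9.7, 36.8, -0.0, 0.0, 0.0, 4.4]
[-6.9, 37.5, -0.0, 0.0, 0.0, 4.4]
[-4.0, 37.9, -0.0, 0.0, 0.0, 4.4]
[-1.1, 38.1, -0.0, 0.0, 0.0, 4.4]
[1.8, 38.0, -0.0, 0.0, 0.0, 4.4]
[4.7, 37.8, -0.1, 0.0, 0.0, 4.4]
[7.5, 37.3, -0.1, 0.0, 0.0, 4.4]
[10.4, 36.6, -0.1, 0.0, 0.0, 4.4]
```

Emit:
jog_arm:
  deltas:
    - [-15.2,34.9,0,0,0,4.4]
    - [-12.5,36,0,0,0,4.4]
    - [-9.7,36.8,0,0,0,4.4]
    - [-6.9,37.5,0,0,0,4.4]
    - [-4,37.9,0,0,0,4.4]
  hand: 0

```text
time_s: 0.65
ee_pos: [0.3984, 0.4127, 0.1874]
orientation: [-0.0, 0.935, 0.353, -0.002]
ft_force: [0.0, 0.8, -0.2]
finger_gap: 0.0871
```

Emit:
jog_arm:
  deltas:
    - [-1.1,38.1,0,0,0,4.4]
    - [1.8,38,0,0,0,4.4]
    - [4.7,37.8,0,0,0,4.4]
    - [7.5,37.3,0,0,0,4.4]
    - [10.4,36.6,0,0,0,4.4]

```text
time_s: 1.15
ee_pos: [0.522, 0.2584, 0.1859]
orientation: [0.0, 0.987, 0.16, -0.003]
ft_force: [0.2, 0.0, 0.5]
finger_gap: 0.087
```

```bash
python3 - <<'E'
from h import *
st(); c=r.camera("wrist");np.savez("c_w1.npz",**c);cv2.imwrite("pics/w1.png",c["img"][:,:,::-1])
st();plan(.5225,.2685,.19,20,5)
E
```

```text
t 1.15 p [522.  258.4 185.9] yaw 18.46 z [-0.0059 -0.0019 -1.    ] F [0.15 0.04 0.47] gap 87.0
t 1.2 p [527.2 253.5 186. ] yaw 18.13 z [-8.0e-04 -5.5e-03 -1.0e+00] F [ 4.13 -2.19 -0.07] gap 87.36
[0.0, -3.1, -0.8, 0.1, 0.0, -0.4]
[0.1, -3.1, -0.8, 0.1, 0.0, -0.4]
[0.1, -3.1, -0.8, 0.1, 0.0, -0.4]
[0.1, -3.1, -0.8, 0.1, 0.0, -0.4]
[0.1, -3.1, -0.8, 0.1, 0.0, -0.4]
```

View pics/w1.png

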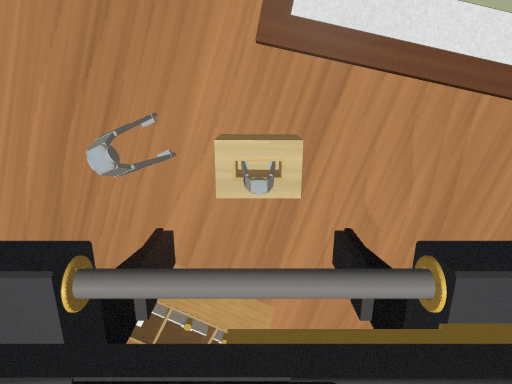

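The stand's top (215–302, 140–198) lies square in the view, with the bow at (259,186), the jaws' arms at (243,165)/(274,165) and the loose larger tongs clear to the left. I'll measure these.

```bash
python3 - <<'E'
from h import *
c=load("w1")
P=[onz(c,p,.058)for p in((215,140),(302,140),(301,198),(216,198))]
print(np.round(P,4),np.mean(P,0)); e=P[1]-P[0]+P[2]-P[3]; print("yaw",np.degrees(np.arctan2(e[1],e[0])))
# slot and bow edges
im=cv2.cvtColor(c["img"],cv2.COLOR_RGB2HSV); 
g=(im[150:200,225:295,1]<70).astype(np.uint8); ys,xs=np.nonzero(g); print(xs.min()+225,xs.max()+225,ys.min()+150,ys.max()+150)
for y in range(158,196,4): 
    q=np.nonzero(g[y-150])[0]+225; print(y,q.min() if len(q) else None,q.max() if len(q) else None,len(q))
print("bow",onz(c,(259,186.5),.127),"arms",onz(c,(258.8,172),.09))
plan(.5235,.2685,.16,20,5)
E
```

```text
[[0.4727 0.2828 0.058 ]
 [0.5543 0.3101 0.058 ]
 [0.5746 0.2538 0.058 ]
 [0.4908 0.2256 0.058 ]] [0.52310408 0.2680501  0.058     ]
yaw 18.561485454880874
241 274 161 194
158 None None 0
162 241 274 13
166 241 274 13
170 242 274 10
174 243 273 11
178 244 273 25
182 244 273 30
186 245 272 28
190 248 269 22
194 255 262 8
bow [0.52283929 0.26884947 0.127     ] arms [0.52170808 0.27253507 0.09      ]
[0.2, -3.1, 5.2, 0.1, 0.0, -0.4]
[0.3, -3.1, 5.2, 0.1, 0.0, -0.4]
[0.3, -3.1, 5.2, 0.1, 0.0, -0.4]
[0.3, -3.1, 5.2, 0.1, 0.0, -0.4]
[0.3, -3.1, 5.2, 0.1, 0.0, -0.4]
```

Emit:
jog_arm:
  deltas:
    - [0.2,-5,0,0,0,-0.3]
    - [0.2,-5,8,0,0,-0.3]
    - [0.2,-4,10,0,0,-0.3]
    - [0,0,10,0,0,0]
    - [0,0,0,0,0,0]

```text
time_s: 1.7
ee_pos: [0.5207, 0.2684, 0.1541]
orientation: [0.002, 0.986, 0.166, -0.003]
ft_force: [-0.1, 0.8, 0.5]
finger_gap: 0.0873
```

```bash
python3 -c "
from h import *
st();plan(.523,.2685,.071,19,5)"
```

```text
t 1.7 p [520.7 268.4 154.1] yaw 19.15 z [-0.0051 -0.0056 -1.    ] F [-0.06  0.8   0.48] gap 87.25
[0.5, 0.1, 16.6, 0.0, 0.1, 0.0]
[0.5, 0.1, 16.6, 0.0, 0.1, 0.0]
[0.5, 0.1, 16.6, 0.0, 0.1, 0.0]
[0.5, 0.1, 16.6, 0.0, 0.1, 0.0]
[0.5, 0.1, 16.6, 0.0, 0.1, 0.0]
```

Emit:
jog_arm:
  deltas:
    - [0.5,0.1,16.6,0,0.1,0]
    - [0.5,0.1,16.6,0,0.1,0]
    - [0.5,0.1,16.6,0,0.1,0]
    - [0.5,0.1,16.6,0,0.1,0]
    - [0.5,0.1,16.6,0,0.1,0]

```text
time_s: 2.2
ee_pos: [0.522, 0.2734, 0.0696]
orientation: [0.001, 0.985, 0.171, 0.004]
ft_force: [0.0, 0.6, -0.3]
finger_gap: 0.0873
```

```bash
python3 -c "
from h import *
st();plan(.523,.2685,.071,19,2)"
```

```text
t 2.2 p [522.  273.4  69.6] yaw 19.65 z [ 0.0074 -0.0011 -1.    ] F [ 0.03  0.63 -0.31] gap 87.26
[-0.3, 2.5, -0.7, 0.1, -0.2, 0.3]
[-0.3, 2.5, -0.7, 0.1, -0.2, 0.3]
```

Emit:
jog_arm:
  deltas:
    - [-0.3,2.5,-0.7,0.1,-0.2,0.3]
    - [-0.3,2.5,-0.7,0.1,-0.2,0.3]
    - [0,0,0,0,0,0]
    - [0,0,0,0,0,0]
    - [0,0,0,0,0,0]
  hand: 150
  grip_force: 30

```text
time_s: 2.7
ee_pos: [0.5216, 0.2695, 0.0711]
orientation: [0.0, 0.986, 0.167, -0.002]
ft_force: [-0.4, 1.1, 0.1]
finger_gap: 0.0544
```

```bash
python3 -c "
from h import *
st();plan(.523,.2685,.071,19,2)"
```

```text
t 2.7 p [521.6 269.5  71.1] yaw 19.18 z [-3.e-03 -6.e-04 -1.e+00] F [-0.38  1.13  0.14] gap 54.44
[0.5, 0.7, 0.1, -0.0, 0.1, 0.1]
[0.5, 0.7, 0.1, -0.0, 0.1, 0.1]
```

Emit:
jog_arm:
  deltas:
    - [0.5,0.7,0,0,0.1,0]
    - [0.5,0.5,0,0,0,0]
    - [0,0,0,0,0,0]
    - [0,0,0,0,0,0]
    - [0,0,0,0,0,0]
  hand: 186
  grip_force: 30

```text
time_s: 3.2
ee_pos: [0.524, 0.2689, 0.0728]
orientation: [-0.0, 0.986, 0.167, 0.001]
ft_force: [0.2, -0.2, 0.7]
finger_gap: 0.0248
```

Emit:
jog_arm:
  deltas:
    - [0,0,0,0,0,0]
    - [0,0,0,0,0,0]
    - [0,0,0,0,0,0]
    - [0,0,0,0,0,0]
    - [0,0,0,0,0,0]

```text
time_s: 3.7
ee_pos: [0.5238, 0.2689, 0.0726]
orientation: [-0.0, 0.986, 0.167, 0.001]
ft_force: [-1.7, 0.1, 1.0]
finger_gap: 0.0238
```

```bash
python3 -c "
from h import *
st();plan(.523,.2685,.071,19,2)"
```

```text
t 3.7 p [523.8 268.9  72.6] yaw 19.18 z [ 1.1e-03  8.0e-04 -1.0e+00] F [-1.73  0.12  1.  ] gap 23.77
[-0.4, 0.0, 0.8, -0.0, -0.0, 0.1]
[-0.4, 0.0, 0.8, -0.0, -0.0, 0.1]
```

Emit:
jog_arm:
  deltas:
    - [0,0,-10,0,0,0]
    - [0,0,-20,0,0,0]
    - [0,0,-25,0,0,0]
    - [0,0,-25,0,0,0]
    - [0,0,-20,0,0,0]

```text
time_s: 4.2
ee_pos: [0.5207, 0.2678, 0.174]
orientation: [0.0, 0.986, 0.167, -0.004]
ft_force: [-0.2, 1.1, -1.2]
finger_gap: 0.0236
```

```bash
python3 -c "
from h import *
st();plan(.442,.0,.175,-8,10)"
```

```text
t 4.2 p [520.7 267.8 174. ] yaw 19.17 z [-0.0081 -0.0019 -1.    ] F [-0.22  1.1  -1.21] gap 23.63
[-16.2, 22.7, 0.0, 0.0, 0.0, 2.7]
[-15.1, 23.5, -0.0, 0.0, 0.0, 2.7]
[-14.0, 24.1, -0.0, 0.0, 0.0, 2.7]
[-12.8, 24.8, -0.0, 0.0, 0.0, 2.7]
[-11.7, 25.4, -0.0, 0.0, 0.0, 2.7]
[-10.4, 25.9, -0.1, 0.0, 0.0, 2.7]
[-9.2, 26.4, -0.1, 0.0, 0.0, 2.7]
[-7.9, 26.8, -0.1, 0.0, 0.0, 2.7]
[-6.7, 27.1, -0.1, 0.0, 0.0, 2.7]
[-5.4, 27.4, -0.1, 0.0, 0.0, 2.7]
```

Emit:
jog_arm:
  deltas:
    - [-16.2,22.7,0,0,0,2.7]
    - [-15.1,23.5,0,0,0,2.7]
    - [-14,24.1,0,0,0,2.7]
    - [-12.8,24.8,0,0,0,2.7]
    - [-11.7,25.4,0,0,0,2.7]

```text
time_s: 4.7
ee_pos: [0.4851, 0.1343, 0.182]
orientation: [-0.001, 0.999, 0.048, 0.004]
ft_force: [-0.4, -1.1, -1.3]
finger_gap: 0.0236
```

Emit:
jog_arm:
  deltas:
    - [-10.4,25.9,0,0,0,2.7]
    - [-9.2,26.4,0,0,0,2.7]
    - [-7.9,26.8,0,0,0,2.7]
    - [-6.7,27.1,0,0,0,2.7]
    - [-5.4,20,0,0,0,2.7]

```text
time_s: 5.2
ee_pos: [0.4444, 0.0023, 0.1848]
orientation: [-0.001, 0.997, -0.074, 0.007]
ft_force: [0.3, -0.4, 0.1]
finger_gap: 0.0236
```

Emit:
jog_arm:
  deltas:
    - [0,0,0,0,0,0]
    - [0,0,0,0,0,0]
    - [0,0,0,0,0,0]
    - [0,0,0,0,0,0]
    - [0,0,0,0,0,0]

```text
time_s: 5.7
ee_pos: [0.4449, 0.0024, 0.1866]
orientation: [-0.001, 0.997, -0.075, 0.008]
ft_force: [-0.1, -0.7, 1.0]
finger_gap: 0.024
```

```bash
python3 - <<'E'
from h import *
st(); c=r.camera("wrist");np.savez("c_w2.npz",**c);cv2.imwrite("pics/w2.png",c["img"][:,:,::-1])
print(proj(c,[.447,.052,.053]))
E
```

```text
t 5.7 p [444.9   2.4 186.6] yaw -8.57 z [ 0.0164  0.0012 -0.9999] F [-0.11 -0.67  0.97] gap 23.96
[246.16946062 128.95481602]
```

View pics/w2.png

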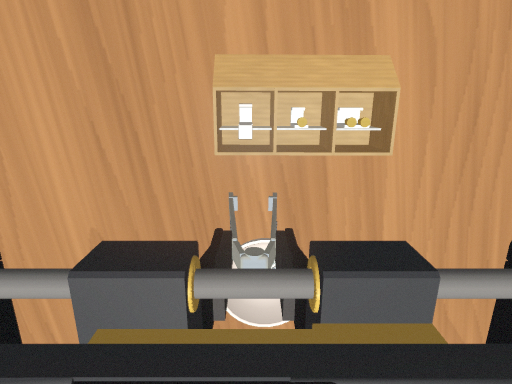

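The hook head's top is at (246,132) in the left compartment, with its J tip at (246,113). The jaws hang at (234,204) and (272,204), and the box edges run level with the tool's x.

```bash
python3 - <<'E'
from h import *
c=load("w2");g=cv2.cvtColor(c["img"],cv2.COLOR_RGB2GRAY);hsv=cv2.cvtColor(c["img"],cv2.COLOR_RGB2HSV)
m=((hsv[:,:,1]<60)&(g>150)).astype(np.uint8)
n,l,s,ce=cv2.connectedComponentsWithStats(m[90:160,215:275]);print(s,ce+[215,90])
sub=g[100:142,232:260];print(sub[::2,::1][:, ::2])
# box rim front line
P=[onz(c,p,.062) for p in((215,154),(394,153.5),(394,90),(215,90))];print(np.round(P,4),np.mean(P,0))
m2=(hsv[190:215,220:285,1]<70).astype(np.uint8)
for y in range(192,214,3):print(y,(np.nonzero(m2[y-190])[0]+220).tolist())
print(proj(c,r.get_state()["ee_pos"]))
E
```

```text
[[   0    0   60   70 3621]
 [  24   14   14   19  248]
 [   4   34   53   15  331]] [[244.3960232  124.78983706]
 [245.02822581 112.96774194]
 [245.24169184 129.96978852]]
[[184 184 183 182 183 183 183 183 183 182 183 182 179 180]
 [181 182 180 181 181 182 182 180 181 182 180 177 179 180]
 [180 181 183 187 238 238 237 237 237 237 197 184 183 183]
 [182 183 183 190 247 247 247 248 247 248 202 185 185 183]
 [179 179 182 184 255 255 255 255 255 255 182 180 179 178]
 [187 186 185 190 255 255 255 255 255 255 181 180 179 180]
 [183 184 182 188 255 255 255 255 255 255 178 177 176 177]
 [180 179 182 188 255 255 255 255 255 255 180 183 181 181]
 [184 183 183 186 255 255 255 255 255 255 181 180 182 184]
 [181 180 178 182 255 255 255 255 255 255 177 177 177 177]
 [184 184 181 184 255 255 255 255 255 255 182 185 184 186]
 [179 179 176 176 157 156 156 158 156 156 171 179 180 181]
 [184 184 186 206 144 144 146 146 145 149 221 179 178 179]
 [151 154 151 189 255 255 255 255 255 255 170 151 154 150]
 [245 241 239 225 255 255 255 255 255 255 219 244 244 236]
 [185 185 187 200 255 255 255 255 255 255 
[... 334 characters left out ...]
 ]
 [0.589  0.0068 0.062 ]
 [0.5907 0.0675 0.062 ]
 [0.4239 0.0926 0.062 ]] [0.50414715 0.05005738 0.062     ]
192 []
195 [229, 230, 231, 232, 273, 274, 275, 276]
198 [229, 230, 231, 232, 233, 234, 235, 236, 237, 268, 269, 270, 271, 272, 273, 274, 275, 276]
201 [229, 230, 231, 232, 233, 234, 235, 236, 237, 268, 269, 270, 271, 272, 273, 274, 275, 276]
204 [229, 230, 231, 232, 233, 234, 235, 236, 237, 268, 269, 270, 271, 272, 273, 274, 275, 276]
207 [229, 230, 231, 232, 233, 234, 235, 236, 237, 268, 269, 270, 271, 272, 273, 274, 275, 276]
210 [229, 230, 231, 232, 233, 234, 235, 236, 237, 268, 269, 270, 271, 272, 273, 274, 275]
213 [230, 231, 232, 233, 273, 274, 275]
[253.2778446  224.58864722]
```

```bash
python3 - <<'E'
from h import *
c=load("w2");print("cam",-c["R"].T@c["t"])
h=onz(c,(245.6,132.4),.055);print("head",h)
s=st();A=Ro.from_quat(s["orientation"][[1,2,3,0]])
for z in(.130,.140):
    L,R_=onz(c,(229,204.5),z),onz(c,(276.5,204.5),z);print(z,"w",np.linalg.norm(L-R_),"mid in tool",A.inv().apply((L+R_)/2-s["ee_pos"])*1000)
plan(h[0],h[1],.16,-8.6,5)
E
```

```text
cam [0.4536567  0.07878974 0.38141667]
head [0.44595865 0.04892297 0.055     ]
t 5.75 p [444.8   2.4 186.6] yaw -8.57 z [ 0.0163  0.0013 -0.9999] F [-0.02 -0.14 -0.08] gap 23.47
0.13 w 0.03873119675626831 mid in tool [-0.53714292  4.98197475 56.53344689]
0.14 w 0.03719067850027464 mid in tool [-0.49763273  1.6980555  46.54496777]
[-1.2, -9.2, 5.3, -0.0, -0.2, 0.0]
[-1.2, -9.2, 5.3, -0.0, -0.2, 0.0]
[-1.2, -9.2, 5.3, -0.0, -0.2, 0.0]
[-1.2, -9.2, 5.3, -0.0, -0.2, 0.0]
[-1.2, -9.2, 5.3, -0.0, -0.2, 0.0]
```

Emit:
jog_arm:
  deltas:
    - [-1,-9.5,4,0,-0.3,0]
    - [-1,-9.5,5,0,-0.3,0]
    - [-1,-9.5,5,0,-0.3,0]
    - [-1,-9.5,5,0,-0.2,0]
    - [-1,-9.5,5,0,0,0]

```text
time_s: 6.25
ee_pos: [0.4477, 0.0547, 0.1608]
orientation: [-0.002, 0.997, -0.074, -0.002]
ft_force: [-0.1, -0.1, -1.1]
finger_gap: 0.0239
```

Emit:
jog_arm:
  deltas:
    - [0,0,0,0,0,0]
    - [0,0,0,0,0,0]
    - [0,0,0,0,0,0]
    - [0,0,0,0,0,0]
    - [0,0,0,0,0,0]

```text
time_s: 6.75
ee_pos: [0.4469, 0.0562, 0.1598]
orientation: [-0.002, 0.997, -0.073, -0.003]
ft_force: [0.1, 0.6, -0.5]
finger_gap: 0.0239
```

```bash
python3 -c "
from h import *
st();plan(.4467,.0505,.103,-8.6,5)"
```

```text
t 6.75 p [446.9  56.2 159.8] yaw -8.37 z [-0.006   0.0046 -1.    ] F [ 0.13  0.56 -0.49] gap 23.89
[0.2, 1.2, 11.4, -0.0, 0.1, 0.0]
[0.2, 1.2, 11.4, -0.0, 0.1, 0.0]
[0.2, 1.2, 11.4, -0.0, 0.1, 0.0]
[0.2, 1.2, 11.4, -0.0, 0.1, 0.0]
[0.1, 1.1, 11.4, -0.0, 0.1, 0.0]
```

Emit:
jog_arm:
  deltas:
    - [0.2,3,2,0,0.2,0]
    - [0.2,2.5,6,0,0.2,0]
    - [0,0.3,12,0,0,0]
    - [0,0,12,0,0,0]
    - [0,0,10,0,0,0]

```text
time_s: 7.25
ee_pos: [0.4483, 0.0482, 0.1173]
orientation: [-0.001, 0.997, -0.074, 0.004]
ft_force: [1.0, 0.1, -1.5]
finger_gap: 0.0231
```

```bash
python3 -c "
from h import *
st();plan(.4467,.0505,.103,-8.6,4)
c=r.camera('wrist');cv2.imwrite('pics/w3.png',c['img'][80:340,130:370,::-1].repeat(2,0).repeat(2,1));np.savez('c_w3.npz',**c)"
```

```text
t 7.25 p [448.3  48.2 117.3] yaw -8.49 z [ 0.0074  0.0023 -1.    ] F [ 1.05  0.14 -1.52] gap 23.13
[-0.5, -0.5, 3.6, -0.0, -0.1, 0.0]
[-0.5, -0.5, 3.6, -0.0, -0.1, 0.0]
[-0.5, -0.5, 3.6, -0.0, -0.1, 0.0]
[-0.5, -0.5, 3.6, -0.0, -0.1, 0.0]
```

View pics/w3.png

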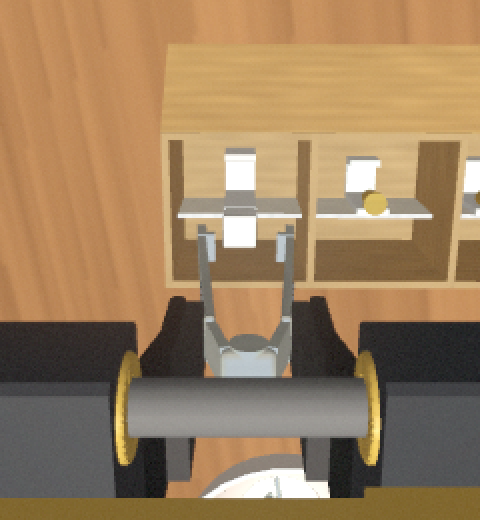

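The jaws (steps at crop (209,248)/(282,248)) straddle the head's top (240,231), a few mm too far toward +x and the rail side. I'll compute the correction.

```bash
python3 - <<'E'
from h import *
c=load("w3");s=st();A=Ro.from_quat(s["orientation"][[1,2,3,0]])
im=c["img"];hsv=cv2.cvtColor(im,cv2.COLOR_RGB2HSV);g=im[:,:,1]
m=(g>250)[180:206,235:265];ys,xs=np.nonzero(m&(np.arange(180,206)[:,None]>184));print(xs.min()+235,xs.max()+235,ys.min()+180,ys.max()+180)
h=onz(c,(250,195.5),.055);j=onz(c,(130+245.5/2,80+248.5/2),.0707)
print("head",h,"jaw",j,"jaw-head in tool mm",A.inv().apply(j-h)*1000,"jaw in tool",A.inv().apply(j-s["ee_pos"])*1000)
E
```

```text
t 7.3 p [447.2  48.3 116. ] yaw -8.5 z [ 0.0044  0.0027 -1.    ] F [-1.18  0.71 -0.51] gap 23.41
242 257 189 202
head [0.44605139 0.0497576  0.055     ] jaw [0.44787769 0.04693686 0.0707    ] jaw-head in tool mm [  2.28512537   2.46821096 -15.69930189] jaw in tool [ 0.73424312  1.3765352  45.32436371]
```

Emit:
jog_arm:
  deltas:
    - [-0.8,-1.6,1,0,-0.1,0]
    - [-0.5,-1.2,3,0,-0.1,0]
    - [0,0,4,0,0,0]
    - [0,0,4,0,0,0]
    - [0,0,1,0,0,0]

```text
time_s: 7.8
ee_pos: [0.4465, 0.0509, 0.1023]
orientation: [-0.002, 0.997, -0.075, 0.001]
ft_force: [-0.0, 0.4, -1.4]
finger_gap: 0.0237
```

```bash
python3 -c "
from h import *
st();plan(.4463,.0511,.103,-8.6,2)"
```

```text
t 7.8 p [446.5  50.9 102.3] yaw -8.55 z [ 0.0014  0.0031 -1.    ] F [-0.04  0.36 -1.41] gap 23.71
[-0.1, -0.1, -0.4, -0.1, -0.0, 0.0]
[-0.1, -0.1, -0.4, -0.1, -0.0, 0.0]
```

Emit:
jog_arm:
  deltas:
    - [0,0,-0.8,0,0,0]
    - [0,0,0,0,0,0]
    - [0,0,0,0,0,0]
    - [0,0,0,0,0,0]
    - [0,0,0,0,0,0]
  hand: 225
  grip_force: 45

```text
time_s: 8.3
ee_pos: [0.4467, 0.051, 0.1034]
orientation: [-0.002, 0.997, -0.074, 0.001]
ft_force: [-0.7, 0.4, -1.0]
finger_gap: 0.0194
```

```bash
python3 -c "
from h import *
st()
c=r.camera('wrist');cv2.imwrite('pics/w4.png',c['img'][80:340,130:370,::-1].repeat(2,0).repeat(2,1));np.savez('c_w4.npz',**c);st()"
```

```text
t 8.3 p [446.7  51.  103.4] yaw -8.53 z [ 0.0021  0.0029 -1.    ] F [-0.73  0.37 -0.97] gap 19.37
t 8.35 p [446.8  51.  103.4] yaw -8.53 z [ 0.0021  0.0029 -1.    ] F [-0.24 -0.07 -1.79] gap 19.37
```

View pics/w4.png

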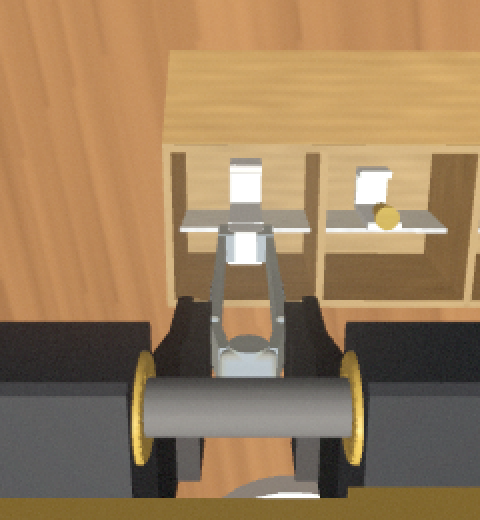

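The jaws and steps have closed on the head (crop (246,245)). I'll lift straight up.

Emit:
jog_arm:
  deltas:
    - [0,0,-8,0,0,0]
    - [0,0,-15,0,0,0]
    - [0,0,-25,0,0,0]
    - [0,0,-30,0,0,0]
    - [0,0,-30,0,0,0]

```text
time_s: 8.85
ee_pos: [0.4427, 0.051, 0.2128]
orientation: [-0.002, 0.997, -0.075, -0.005]
ft_force: [0.4, 0.3, -1.4]
finger_gap: 0.0193
```

Emit:
jog_arm:
  deltas:
    - [0,0,-30,0,0,0]
    - [0,0,-25,0,0,0]
    - [0,0,-20,0,0,0]
    - [0,0,-10,0,0,0]
    - [0,0,0,0,0,0]

```text
time_s: 9.35
ee_pos: [0.4442, 0.0507, 0.308]
orientation: [-0.002, 0.997, -0.074, 0.001]
ft_force: [-0.1, -0.5, -1.7]
finger_gap: 0.0196
```

```bash
python3 -c "
from h import *
st();plan(.51,-.22,.29,0,10)"
```

```text
t 9.35 p [444.2  50.7 308. ] yaw -8.53 z [ 0.002   0.0029 -1.    ] F [-0.09 -0.5  -1.69] gap 19.65
[10.5, 25.8, 1.7, -0.0, -0.0, -0.9]
[10.1, 25.9, 1.7, -0.0, -0.0, -0.9]
[9.7, 26.1, 1.8, -0.0, -0.0, -0.9]
[9.4, 26.2, 1.8, -0.0, -0.0, -0.9]
[9.0, 26.4, 1.8, -0.0, -0.0, -0.9]
[8.6, 26.5, 1.8, -0.0, -0.0, -0.9]
[8.2, 26.6, 1.8, -0.0, -0.0, -0.9]
[7.8, 26.7, 1.8, -0.0, -0.0, -0.9]
[7.4, 26.9, 1.8, -0.0, -0.0, -0.9]
[7.0, 27.0, 1.8, -0.0, -0.0, -0.9]
```

Emit:
jog_arm:
  deltas:
    - [10.5,25.8,1,0,0,-0.9]
    - [10.1,30,1,0,0,-0.9]
    - [9.7,32,1,0,0,-0.9]
    - [9.4,34,1,0,0,-0.9]
    - [9,36,1,0,0,-0.9]

```text
time_s: 9.85
ee_pos: [0.471, -0.1106, 0.2972]
orientation: [-0.004, 1.0, -0.029, -0.004]
ft_force: [1.6, 0.4, -1.5]
finger_gap: 0.0196
```

Emit:
jog_arm:
  deltas:
    - [8.6,36,1,0,0,-0.9]
    - [8.2,36,1,0,0,-0.9]
    - [7.8,36,1,0,0,-0.9]
    - [7.4,30,1,0,0,-0.9]
    - [7,20,0,0,0,-0.9]

```text
time_s: 10.35
ee_pos: [0.5012, -0.2758, 0.2818]
orientation: [-0.009, 1.0, 0.01, -0.01]
ft_force: [-0.1, 0.1, -1.4]
finger_gap: 0.0195
```

```bash
python3 -c "
from h import *
st();plan(.51,-.29,.295,0,5)"
```

```text
t 10.35 p [ 501.2 -275.8  281.8] yaw 1.17 z [-0.0201  0.0185 -0.9996] F [-0.06  0.14 -1.44] gap 19.5
[1.7, 2.8, -2.7, -0.2, 0.2, 0.2]
[1.7, 2.8, -2.7, -0.2, 0.2, 0.2]
[1.7, 2.8, -2.7, -0.2, 0.2, 0.2]
[1.7, 2.8, -2.7, -0.2, 0.2, 0.2]
[1.7, 2.8, -2.7, -0.2, 0.2, 0.2]
```

Emit:
jog_arm:
  deltas:
    - [1.7,2.8,-2.7,-0.2,0.2,0.2]
    - [1.7,2.8,-2.7,-0.2,0.2,0.2]
    - [1.7,2.8,-2.7,-0.2,0.2,0.2]
    - [1.7,2.8,-2.7,-0.2,0.2,0.2]
    - [1.7,2.8,-2.7,-0.2,0.2,0.2]

```text
time_s: 10.85
ee_pos: [0.5081, -0.2885, 0.2907]
orientation: [-0.004, 1.0, -0.0, -0.005]
ft_force: [-0.3, -0.5, -1.6]
finger_gap: 0.0192
```

Emit:
jog_arm:
  deltas:
    - [0,0,0,-0.2,0.2,0.2]
    - [0,0,0,0,0,0]
    - [0,0,0,0,0,0]
    - [0,0,0,0,0,0]
    - [0,0,0,0,0,0]

```text
time_s: 11.35
ee_pos: [0.5085, -0.2868, 0.2923]
orientation: [-0.001, 1.0, -0.001, -0.002]
ft_force: [0.3, -0.7, -0.2]
finger_gap: 0.0192
```

```bash
python3 -c "
from h import *
st()
for n in ('wrist','side','scene'):
  c=r.camera(n);np.savez(f'c_r_{n}.npz',**c)
  if n=='wrist': w=c['img']
  if n=='side': s=c['img']
out=np.zeros((600,800,3),np.uint8)
out[:384,:512]=w[:,:,::-1]
out[384:,:]=0
q=cv2.resize(s[60:300,300:415,::-1],(288,600));out[:,512:]=q
cv2.imwrite('pics/r1.png',out)
st();plan(.51,-.29,.295,0,5)"
```

```text
t 11.35 p [ 508.5 -286.8  292.3] yaw -0.11 z [-0.0037  0.0025 -1.    ] F [ 0.28 -0.69 -0.19] gap 19.22
t 11.5 p [ 508.5 -286.9  292.3] yaw -0.12 z [-0.0037  0.0025 -1.    ] F [-0.53  0.99 -0.91] gap 19.67
[0.3, 0.6, -0.5, -0.0, 0.0, -0.0]
[0.3, 0.6, -0.5, -0.0, 0.0, -0.0]
[0.3, 0.6, -0.5, -0.0, 0.0, -0.0]
[0.3, 0.6, -0.5, -0.0, 0.0, -0.0]
[0.3, 0.6, -0.5, -0.0, 0.0, -0.0]
```

View pics/r1.png

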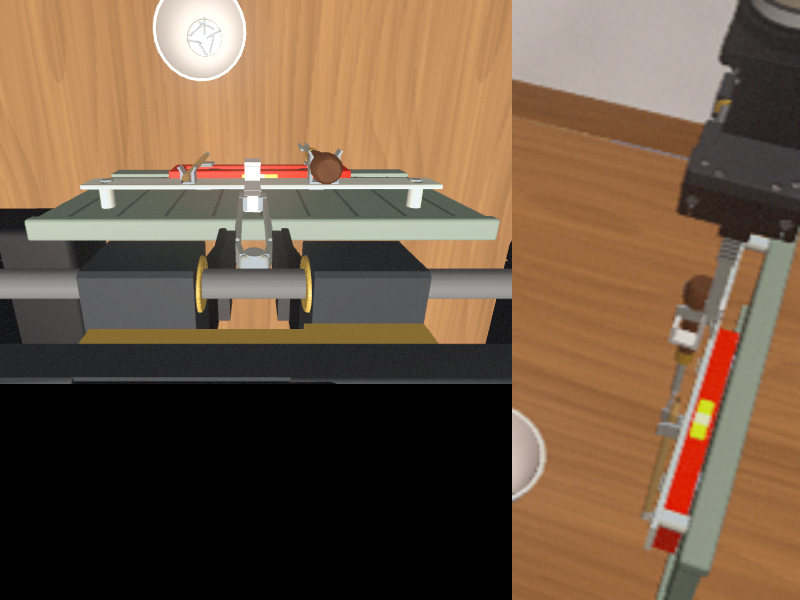

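The wrist view shows the rail's top edge at rows ~183–188 from column 82 to 441, with the pencil at (190,172) and the pommel at (325,167). The hook head's top is at (252,203) in the jaws, J toward the robot side. Nine pictures viewed so far; I'll compute the offset.

```bash
python3 - <<'E'
from h import *
c=load("r_wrist");im=c["img"];g=cv2.cvtColor(im,cv2.COLOR_RGB2GRAY)
for x in (130,150,165,220,280,360,390,430):print(x,g[174:196,x].tolist())
print("L",g[184,74:92].tolist(),g[187,74:92].tolist());print("R",g[184,434:448].tolist(),g[187,434:448].tolist())
print("head col 252 rows192-216",g[192:218,252].tolist());print("row203",g[203,236:270].tolist())
h=onz(c,(252.5,203),.2439);print("cam",-c["R"].T@c["t"],"head",h)
for z in(.165,.172,.180):
    L,R_=onz(c,(82,186),z),onz(c,(441.5,186),z);print(z,L,R_,np.linalg.norm(L-R_))
E
```

```text
130 [180, 202, 199, 112, 128, 143, 141, 143, 144, 143, 134, 218, 237, 241, 244, 172, 101, 98, 97, 95, 99, 97]
150 [182, 201, 198, 115, 133, 146, 144, 141, 143, 145, 138, 217, 238, 240, 242, 165, 100, 101, 97, 98, 96, 98]
165 [184, 201, 197, 112, 131, 145, 147, 143, 142, 140, 137, 219, 237, 239, 244, 166, 103, 99, 101, 97, 99, 98]
220 [147, 148, 149, 146, 152, 149, 150, 146, 147, 145, 147, 223, 236, 239, 244, 130, 106, 106, 102, 92, 89, 89]
280 [144, 144, 143, 144, 147, 149, 146, 146, 148, 149, 157, 228, 237, 240, 244, 137, 111, 106, 107, 108, 107, 105]
360 [195, 200, 185, 99, 144, 143, 141, 143, 143, 144, 163, 232, 239, 243, 248, 114, 97, 95, 92, 95, 95, 93]
390 [198, 199, 202, 113, 140, 144, 143, 142, 142, 143, 170, 233, 239, 244, 247, 113, 94, 94, 90, 90, 94, 94]
430 [153, 151, 154, 152, 151, 145, 142, 142, 141, 141, 182, 234, 239, 243, 246, 110, 94, 94, 93, 92, 94, 91]
L [164, 164, 168, 164, 158, 155, 152, 142, 134, 132, 133, 133, 131, 133, 133, 136, 133, 133] [162, 163, 168, 165, 160, 169, 239, 241, 241, 241, 240, 240, 240, 241, 240, 240, 240, 240]
R [184, 185, 183, 184, 184, 187, 184, 185, 171, 156, 155, 155, 154, 159] [244, 244, 244, 244, 244, 244, 244, 244, 226, 154, 154, 156, 156, 157]
head col 252 rows192-216 [151, 151, 151, 169, 252, 255, 255, 255, 255, 255, 255, 255, 255, 255, 255, 255, 255, 255, 255, 255, 118, 105, 105, 107, 104, 108]
row203 [107, 107, 121, 120, 125, 124, 137, 206, 205, 205, 210, 242, 255, 255, 255, 255, 255, 255, 255, 255, 255, 255, 223, 206, 206, 205, 189, 128, 123, 123, 122, 116, 108, 108]
cam [ 0.50981869 -0.20973127  0.48712225] head [ 0.50754949 -0.28769867  0.2439    ]
0.165 [ 0.33111476 -0.29453559  0.165     ] [ 0.70043624 -0.29478028  0.165     ] 0.36932155973102315
0.172 [ 0.33499816 -0.29269272  0.172     ] [ 0.69629395 -0.29293209  0.172     ] 0.36129587722150547
0.18 [ 0.33943632 -0.29058658  0.18      ] [ 0.69155991 -0.29081988  0.18      ] 0.35212366863919936
```

Emit:
jog_arm:
  deltas:
    - [0.3,2.4,0,0,0.1,0]
    - [0,2.4,4,0,0.1,0]
    - [0,0,8,0,0,0]
    - [0,0,8,0,0,0]
    - [0,0,7,0,0,0]

```text
time_s: 12.0
ee_pos: [0.5091, -0.2927, 0.2637]
orientation: [-0.001, 1.0, -0.001, 0.001]
ft_force: [-0.1, -0.2, -2.0]
finger_gap: 0.0194
```

Emit:
jog_arm:
  deltas:
    - [0,0,0,0,0,0]
    - [0,0,0,0,0,0]
    - [0,0,0,0,0,0]
    - [0,0,0,0,0,0]
    - [0,0,0,0,0,0]

```text
time_s: 12.5
ee_pos: [0.5084, -0.2921, 0.2618]
orientation: [-0.002, 1.0, -0.001, -0.001]
ft_force: [0.9, 0.1, -1.1]
finger_gap: 0.0195
```

```bash
python3 -c "
from h import *
st();c=r.camera('wrist');np.savez('c_r2.npz',**c)
cv2.imwrite('pics/r2.png',cv2.resize(c['img'][140:260,170:350,::-1],(780,520),interpolation=cv2.INTER_CUBIC))
plan(.5085,-.2917,.262,0,1)"
```

```text
t 12.5 p [ 508.4 -292.1  261.8] yaw -0.15 z [-0.0014  0.0037 -1.    ] F [ 0.9   0.11 -1.12] gap 19.53
[0.0, -0.4, -0.1, -0.2, 0.1, -0.1]
```

View pics/r2.png

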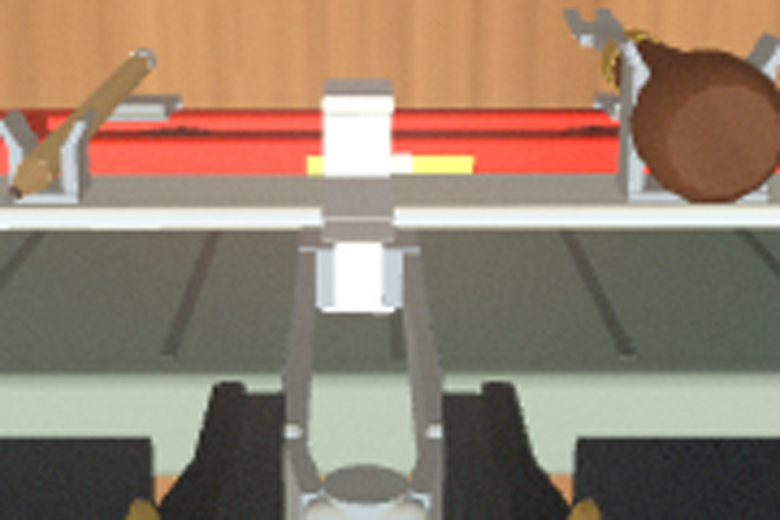

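The hook hangs square above the rail's top edge (crop rows 205–228), head top at (362,277), well clear of the pencil (35,170) and the pommel (720,130). I'll recheck the offset numerically.

```bash
python3 - <<'E'
from h import *
c=load("r2");g=cv2.cvtColor(c["img"],cv2.COLOR_RGB2GRAY)
for x in(225,235,270,280):print(x,g[184:196,x].tolist())
print(g[193:216,253].tolist())
for zt in(.2134,.2120):print("head",onz(c,(253.2,203.6),zt))
for z in(.170,.173,.176):print("rail",onz(c,(253,189.7),z))
# rail ends
print(g[190,60:80].tolist(),g[190,436:470].tolist())
E
```

```text
225 [150, 148, 146, 162, 226, 238, 241, 245, 212, 117, 110, 110]
235 [151, 149, 147, 162, 226, 238, 241, 244, 208, 119, 110, 110]
270 [151, 150, 148, 171, 228, 239, 241, 245, 179, 116, 111, 112]
280 [147, 151, 144, 171, 229, 239, 241, 243, 177, 111, 107, 107]
[152, 152, 171, 253, 255, 255, 255, 255, 255, 255, 255, 255, 255, 255, 255, 255, 255, 255, 255, 119, 106, 106, 109]
head [ 0.50816245 -0.29342143  0.2134    ]
head [ 0.50815546 -0.29387111  0.212     ]
rail [ 0.50780139 -0.29397586  0.17      ]
rail [ 0.50781787 -0.29315236  0.173     ]
rail [ 0.50783435 -0.29232885  0.176     ]
[167, 227, 240, 240, 239, 239, 239, 240, 239, 240, 240, 240, 240, 240, 240, 240, 239, 240, 240, 240] [246, 245, 245, 245, 245, 245, 245, 246, 245, 245, 245, 244, 245, 245, 245, 244, 244, 245, 245, 245, 245, 244, 245, 245, 246, 242, 189, 163, 164, 163, 161, 155, 155, 158]
```

```bash
python3 - <<'E'
from h import *
for f,l,rr,row in(("r_wrist",79.5,442.3,187),("r2",60.6,461.8,190)):
    c=load(f)
    for z in(.172,.175,.178):
        L,R_=onz(c,(l,row),z),onz(c,(rr,row),z);print(f,z,np.round([L[1],R_[1]],4),np.linalg.norm(L-R_))
a,b=load("scene"),load("side")
print(proj(a,[.3355,-.293,.173]),proj(a,[.6955,-.293,.173]),proj(b,[.3355,-.293,.173]),proj(b,[.6955,-.293,.173]))
E
```

```text
r_wrist 0.172 [-0.2937 -0.294 ] 0.36494980755849105
r_wrist 0.175 [-0.2929 -0.2932] 0.36147544350394356
r_wrist 0.178 [-0.2921 -0.2924] 0.3580010794493961
r2 0.172 [-0.2934 -0.294 ] 0.3654486252551895
r2 0.175 [-0.2926 -0.2932] 0.36159724907334484
r2 0.178 [-0.2918 -0.2924] 0.3577458728915003
[164.48786407  88.9682845 ] [ 97.68307743 208.78648624] [356.58211549 271.6415773 ] [395.14731726 146.80968453]
```

Emit:
jog_arm:
  deltas:
    - [0,-0.7,0.5,-0.1,0.1,0]
    - [0,0,1,0,0,0]
    - [0,0,1,0,0,0]
    - [0,0,1,0,0,0]
    - [0,0,1,0,0,0]
  grip_force: 50

```text
time_s: 13.05
ee_pos: [0.5088, -0.2915, 0.2578]
orientation: [-0.0, 1.0, -0.001, 0.001]
ft_force: [0.2, 0.3, -1.1]
finger_gap: 0.0195
```

Emit:
jog_arm:
  deltas:
    - [0,0,1,0,0,0]
    - [0,0,1,0,0,0]
    - [0,0,1,0,0,0]
    - [0,0,1,0,0,0]
    - [0,0,1,0,0,0]

```text
time_s: 13.55
ee_pos: [0.5087, -0.2915, 0.2521]
orientation: [-0.0, 1.0, -0.001, 0.001]
ft_force: [-0.5, 0.0, -1.0]
finger_gap: 0.0192
```

```bash
python3 -c "
from h import *
st()"
```

```text
t 13.55 p [ 508.7 -291.5  252.1] yaw -0.14 z [ 1.6e-03  8.0e-04 -1.0e+00] F [-0.5   0.02 -0.97] gap 19.2
```

Emit:
jog_arm:
  deltas:
    - [0,0,1,0,0,0]
    - [0,0,1,0,0,0]
    - [0,0,1,0,0,0]
    - [0,0,1,0,0,0]
    - [0,0,1,0,0,0]

```text
time_s: 14.05
ee_pos: [0.5098, -0.2929, 0.2496]
orientation: [0.002, 1.0, -0.001, 0.002]
ft_force: [-0.3, 0.6, 3.5]
finger_gap: 0.0192
```

Emit:
jog_arm:
  deltas:
    - [0,0,1,0,0,0]
    - [0,0,1,0,0,0]
    - [0,0,1,0,0,0]
    - [0,0,1,0,0,0]
    - [0,0,1,0,0,0]

```text
time_s: 14.55
ee_pos: [0.5105, -0.2941, 0.2471]
orientation: [0.003, 1.0, -0.001, 0.004]
ft_force: [-0.9, 0.9, 6.0]
finger_gap: 0.0192
```

```bash
python3 -c "
from h import *
st()"
```

```text
t 14.55 p [ 510.5 -294.1  247.1] yaw -0.12 z [ 0.0075 -0.0067 -0.9999] F [-0.88  0.89  5.99] gap 19.21
```

```bash
python3 -c "
from h import *
plan(.5088,-.2922,.2471,-.1,3)"
```

```text
[-0.6, -0.6, -0.0, 0.1, -0.1, -0.0]
[-0.6, -0.6, 0.0, 0.1, -0.1, -0.0]
[-0.6, -0.6, 0.0, 0.1, -0.1, -0.0]
```

Emit:
jog_arm:
  deltas:
    - [-0.6,-0.7,1,0.2,-0.2,0]
    - [-0.6,-0.7,1,0.2,-0.2,0]
    - [-0.6,-0.7,1,0.2,-0.2,0]
    - [-0.4,-0.5,1,0.1,-0.1,0]
    - [-0.3,-0.4,1,0.1,-0.1,0]

```text
time_s: 15.05
ee_pos: [0.5105, -0.293, 0.2455]
orientation: [-0.001, 1.0, -0.001, 0.0]
ft_force: [0.1, -0.1, 3.8]
finger_gap: 0.0194
```

```bash
python3 -c "
from h import *
st();plan(.5088,-.2922,.243,-.1,3)"
```

```text
t 15.05 p [ 510.5 -293.   245.5] yaw -0.12 z [ 4.0e-04  1.9e-03 -1.0e+00] F [ 0.13 -0.15  3.78] gap 19.35
[-0.6, -0.3, 0.8, -0.0, -0.0, -0.0]
[-0.6, -0.3, 0.8, -0.0, -0.0, -0.0]
[-0.6, -0.3, 0.8, -0.0, -0.0, -0.0]
```

Emit:
jog_arm:
  deltas:
    - [-0.3,-0.4,1.5,0.1,-0.1,0]
    - [-0.3,-0.4,1.5,0.1,-0.1,0]
    - [-0.3,-0.4,1.5,0.1,-0.1,0]
    - [-0.3,-0.4,1.5,0.1,-0.1,0]
    - [-0.3,-0.4,1.5,0.1,-0.1,0]

```text
time_s: 15.55
ee_pos: [0.5101, -0.2914, 0.2378]
orientation: [-0.005, 1.0, -0.001, -0.003]
ft_force: [0.3, -0.6, 3.2]
finger_gap: 0.0198
```

```bash
python3 -c "
from h import *
st();plan(.5088,-.2922,.243,-.1,3)"
```

```text
t 15.55 p [ 510.1 -291.4  237.8] yaw -0.12 z [-0.0059  0.0099 -0.9999] F [ 0.27 -0.56  3.2 ] gap 19.78
[-0.5, 0.3, -1.7, -0.2, 0.1, -0.0]
[-0.4, 0.3, -1.7, -0.2, 0.1, -0.0]
[-0.4, 0.3, -1.7, -0.2, 0.1, -0.0]
```

Emit:
jog_arm:
  deltas:
    - [0,0.2,1,-0.3,0.2,0]
    - [0,0.2,1,-0.2,0.1,0]
    - [0,0,1,0,0,0]
    - [0,0,1,0,0,0]
    - [0,0,1,0,0,0]

```text
time_s: 16.05
ee_pos: [0.5107, -0.2927, 0.2363]
orientation: [0.002, 1.0, -0.001, 0.001]
ft_force: [-0.0, 0.9, 9.1]
finger_gap: 0.0194
```

```bash
python3 -c "
from h import *
st();plan(.51,-.2922,.233,-.1,3)"
```

```text
t 16.05 p [ 510.7 -292.7  236.3] yaw -0.1 z [ 0.0022 -0.0034 -1.    ] F [-0.04  0.94  9.12] gap 19.42
[-0.2, -0.2, 1.1, 0.1, -0.0, 0.0]
[-0.2, -0.2, 1.1, 0.1, -0.0, 0.0]
[-0.2, -0.2, 1.1, 0.1, -0.0, 0.0]
```

Emit:
jog_arm:
  deltas:
    - [-0.2,-0.3,1,0.1,-0.1,0]
    - [-0.2,-0.3,1,0.1,-0.1,0]
    - [-0.2,-0.3,1,0.1,-0.1,0]
    - [-0.2,-0.3,1,0.1,-0.1,0]
    - [-0.2,-0.3,1,0.1,-0.1,0]

```text
time_s: 16.55
ee_pos: [0.5105, -0.2923, 0.2363]
orientation: [0.0, 1.0, -0.001, -0.001]
ft_force: [-0.5, 0.6, 8.2]
finger_gap: 0.0192
```

```bash
python3 -c "
from h import *
st();plan(.51,-.2922,.233,-.1,3)"
```

```text
t 16.55 p [ 510.5 -292.3  236.3] yaw -0.07 z [-2.e-03 -3.e-04 -1.e+00] F [-0.54  0.57  8.19] gap 19.2
[-0.2, -0.0, 1.1, 0.0, 0.0, 0.0]
[-0.2, -0.0, 1.1, 0.0, 0.0, 0.0]
[-0.2, -0.0, 1.1, 0.0, 0.0, 0.0]
```

Hard stop at TCP z 0.2363, matching the rail-top estimate of about 0.174. Now a firm hold slightly above 10 N.

Emit:
jog_arm:
  deltas:
    - [-0.2,-0.2,1.2,0,0,0]
    - [-0.2,-0.3,1.2,0.1,-0.1,0]
    - [-0.2,-0.3,1.3,0.1,-0.1,0]
    - [-0.2,-0.3,1.3,0.1,-0.1,0]
    - [-0.2,-0.3,1.3,0.1,-0.1,0]

```text
time_s: 17.05
ee_pos: [0.5108, -0.2926, 0.2362]
orientation: [0.0, 1.0, -0.0, -0.002]
ft_force: [-0.4, -0.1, 8.9]
finger_gap: 0.0194
```

Emit:
jog_arm:
  deltas:
    - [-0.2,-0.3,1.3,0.1,-0.1,0]
    - [-0.2,-0.3,1.3,0.1,-0.1,0]
    - [-0.2,-0.3,1.3,0.1,-0.1,0]
    - [-0.2,-0.3,1.3,0.1,-0.1,0]
    - [-0.2,-0.3,1.3,0.1,-0.1,0]

```text
time_s: 17.55
ee_pos: [0.5109, -0.2926, 0.2362]
orientation: [-0.001, 1.0, -0.0, -0.003]
ft_force: [-1.3, 0.8, 9.4]
finger_gap: 0.0193
```

```bash
python3 -c "
from h import *
st();plan(.51,-.2922,.236,-.1,2)"
```

```text
t 17.55 p [ 510.9 -292.6  236.2] yaw -0.01 z [-0.006   0.0011 -1.    ] F [-1.33  0.8   9.39] gap 19.31
[-0.5, -0.2, 0.1, -0.0, 0.2, 0.0]
[-0.5, -0.2, 0.1, -0.0, 0.2, 0.0]
```

Emit:
jog_arm:
  deltas:
    - [-0.3,-0.3,1.8,0,0.1,0]
    - [-0.3,-0.4,1.8,0.1,0,0]
    - [-0.3,-0.4,1.8,0.1,0,0]
    - [-0.3,-0.4,1.8,0.1,-0.1,0]
    - [-0.3,-0.4,1.8,0.1,-0.1,0]

```text
time_s: 18.05
ee_pos: [0.511, -0.293, 0.2362]
orientation: [0.001, 1.0, 0.0, -0.0]
ft_force: [-0.7, 0.9, 10.8]
finger_gap: 0.0192
```

Emit:
jog_arm:
  deltas:
    - [-0.3,-0.4,1.8,0.1,-0.1,0]
    - [-0.3,-0.4,1.8,0.1,-0.1,0]
    - [-0.3,-0.4,1.8,0.1,-0.1,0]
    - [-0.3,-0.4,1.8,0.1,-0.1,0]
    - [-0.3,-0.4,1.8,0.1,-0.1,0]

```text
time_s: 18.55
ee_pos: [0.5111, -0.2931, 0.2362]
orientation: [0.001, 1.0, 0.001, -0.001]
ft_force: [-0.8, -0.2, 11.4]
finger_gap: 0.0195
```

```bash
python3 -c "
from h import *
st();plan(.51,-.2922,.236,-.1,2)"
```

```text
t 18.55 p [ 511.1 -293.1  236.2] yaw 0.06 z [-0.0014 -0.0022 -1.    ] F [-0.78 -0.17 11.44] gap 19.53
[-0.5, -0.4, 0.1, 0.1, 0.0, 0.1]
[-0.5, -0.4, 0.1, 0.1, 0.0, 0.1]
```

Emit:
jog_arm:
  deltas:
    - [0,0,0,0,0,0]
    - [0,0,0,0,0,0]
    - [0,0,0,0,0,0]
    - [0,0,0,0,0,0]
    - [0,0,0,0,0,0]
  hand: 187

```text
time_s: 19.05
ee_pos: [0.5085, -0.2906, 0.2328]
orientation: [-0.002, 1.0, 0.001, -0.004]
ft_force: [-0.4, -0.0, -0.9]
finger_gap: 0.0232
```

```bash
python3 -c "
from h import *
st();c=r.camera('wrist');np.savez('c_r3.npz',**c)
cv2.imwrite('pics/r3.png',cv2.resize(c['img'][150:270,170:350,::-1],(780,520),interpolation=cv2.INTER_CUBIC))
plan(.51,-.2922,.236,-.1,2)"
```

```text
t 19.05 p [ 508.5 -290.6  232.8] yaw 0.06 z [-0.0074  0.0032 -1.    ] F [-0.43 -0.05 -0.92] gap 23.23
[0.7, 0.8, -1.6, -0.1, 0.2, 0.1]
[0.7, 0.8, -1.6, -0.1, 0.2, 0.1]
```

View pics/r3.png

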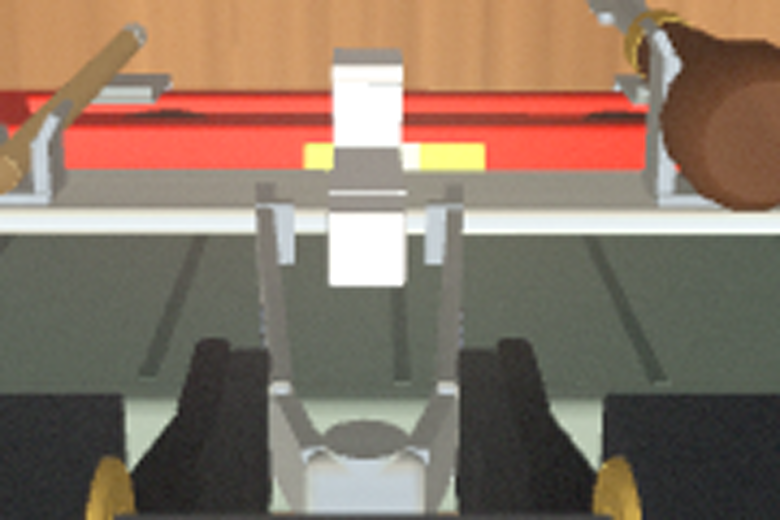

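The hook sits on the rail with its head on the top edge (crop (367,247)), J outward. The tongs are open and clear of it on both sides. Next I lift off and take the tongs back.

Emit:
jog_arm:
  deltas:
    - [0.2,0,-3,0,0.1,0]
    - [0.2,0,-8,0,0.1,0]
    - [0,0,-15,0,0,0]
    - [0,0,-20,0,0,0]
    - [0,0,-20,0,0,0]

```text
time_s: 19.6
ee_pos: [0.5074, -0.2894, 0.2984]
orientation: [-0.005, 1.0, 0.0, -0.005]
ft_force: [0.4, -0.3, -1.0]
finger_gap: 0.0234
```

```bash
python3 -c "
from h import *
st();plan(.5238,.2689,.26,19.2,20)
s=r.camera('side');cv2.imwrite('pics/s5.png',s['img'][:,:,::-1]);np.savez('c_s5.npz',**s)"
```

```text
t 19.6 p [ 507.4 -289.4  298.4] yaw 0.05 z [-0.0103  0.009  -0.9999] F [ 0.37 -0.25 -0.96] gap 23.39
[0.9, -27.9, 2.2, -0.0, 0.0, -1.0]
[1.3, -27.9, 2.1, -0.0, 0.0, -1.0]
[1.8, -27.9, 2.1, -0.0, 0.0, -1.0]
[2.3, -27.8, 2.1, -0.0, 0.0, -1.0]
[2.7, -27.8, 2.1, -0.0, 0.0, -1.0]
[3.2, -27.7, 2.1, -0.0, 0.0, -1.0]
[3.6, -27.7, 2.1, -0.0, 0.0, -1.0]
[4.1, -27.6, 2.1, -0.0, 0.0, -1.0]
[4.6, -27.5, 2.1, -0.0, 0.0, -1.0]
[5.0, -27.5, 2.0, -0.0, 0.0, -1.0]
[5.5, -27.4, 2.0, -0.0, 0.0, -1.0]
[5.9, -27.3, 2.0, -0.0, 0.0, -1.0]
[6.4, -27.2, 2.0, -0.0, 0.0, -1.0]
[6.8, -27.1, 2.0, -0.0, 0.0, -1.0]
[7.3, -27.0, 2.0, -0.0, 0.0, -1.0]
[7.7, -26.8, 2.0, -0.0, 0.0, -1.0]
[8.2, -26.7, 2.0, -0.0, 0.0, -1.0]
[8.6, -26.6, 1.9, -0.0, 0.0, -1.0]
[9.1, -26.4, 1.9, -0.0, 0.0, -1.0]
[9.5, -26.3, 1.9, -0.0, 0.0, -1.0]
```

Emit:
jog_arm:
  deltas:
    - [0.9,-20,2,-0.1,0.1,-1]
    - [1.3,-27.9,2,-0.1,0.1,-1]
    - [1.8,-27.9,2,0,0.1,-1]
    - [2.3,-27.8,2,0,0,-1]
    - [2.7,-27.8,2,0,0,-1]

```text
time_s: 20.15
ee_pos: [0.5125, -0.1546, 0.2916]
orientation: [0.0, 0.999, 0.044, 0.002]
ft_force: [0.3, -0.5, -0.4]
finger_gap: 0.0237
```

Emit:
jog_arm:
  deltas:
    - [3.2,-27.7,2,0,0,-1]
    - [3.6,-27.7,2,0,0,-1]
    - [4.1,-27.6,2,0,0,-1]
    - [4.6,-27.5,2,0,0,-1]
    - [5,-27.5,2,0,0,-1]

```text
time_s: 20.65
ee_pos: [0.5095, -0.0021, 0.2778]
orientation: [-0.003, 0.996, 0.092, -0.001]
ft_force: [1.6, -0.4, -1.3]
finger_gap: 0.0232
```

Emit:
jog_arm:
  deltas:
    - [5.5,-27.4,2,0,0,-1]
    - [5.9,-27.3,2,0,0,-1]
    - [6.4,-27.2,2,0,0,-1]
    - [6.8,-27.1,2,0,0,-1]
    - [7.3,-27,2,0,0,-1]

```text
time_s: 21.15
ee_pos: [0.5026, 0.149, 0.2648]
orientation: [-0.005, 0.99, 0.14, -0.005]
ft_force: [1.0, 0.1, -0.8]
finger_gap: 0.0235
```

```bash
python3 -c "
from h import *
st();plan(.5238,.2689,.2,19.2,5)"
```

```text
t 21.15 p [502.6 149.  264.8] yaw 16.06 z [-0.011   0.0085 -0.9999] F [ 0.96  0.11 -0.78] gap 23.47
[10.8, -21.7, 13.1, -0.1, 0.1, -0.6]
[11.0, -21.6, 13.1, -0.1, 0.1, -0.6]
[11.2, -21.5, 13.1, -0.1, 0.1, -0.6]
[11.5, -21.4, 13.0, -0.1, 0.1, -0.6]
[11.7, -21.4, 13.0, -0.1, 0.1, -0.6]
```

Emit:
jog_arm:
  deltas:
    - [10.8,-21.7,12,-0.1,0.1,-0.6]
    - [11,-21.6,12,-0.1,0.1,-0.6]
    - [11.2,-21.5,12,-0.1,0.1,-0.6]
    - [11.5,-21.4,12,-0.1,0.1,-0.6]
    - [11,-18,12,-0.1,0.1,-0.6]

```text
time_s: 21.65
ee_pos: [0.5162, 0.2757, 0.2019]
orientation: [-0.002, 0.985, 0.17, -0.001]
ft_force: [-0.0, 0.0, -0.8]
finger_gap: 0.0233
```

Emit:
jog_arm:
  deltas:
    - [0,0,10,0,0,0]
    - [0,0,10,0,0,0]
    - [0,0,10,0,0,0]
    - [0,0,0,0,0,0]
    - [0,0,0,0,0,0]

```text
time_s: 22.15
ee_pos: [0.51, 0.2772, 0.1664]
orientation: [-0.002, 0.985, 0.173, -0.006]
ft_force: [0.6, 0.4, -0.5]
finger_gap: 0.0232
```

```bash
python3 -c "
from h import *
st();plan(.5238,.2689,.14,19.2,5)"
```

```text
t 22.15 p [510.  277.2 166.4] yaw 19.89 z [-0.0121  0.0024 -0.9999] F [ 0.59  0.44 -0.53] gap 23.2
[2.1, 2.5, 5.2, -0.1, 0.1, 0.1]
[2.1, 2.5, 5.3, -0.1, 0.1, 0.1]
[2.1, 2.5, 5.3, -0.1, 0.1, 0.1]
[2.1, 2.5, 5.3, -0.1, 0.1, 0.1]
[2.1, 2.5, 5.3, -0.1, 0.1, 0.1]
```

Emit:
jog_arm:
  deltas:
    - [3.5,4,5,-0.1,0.2,0.1]
    - [3,3.5,6,-0.1,0.2,0.1]
    - [2,2.5,6,-0.1,0.2,0.1]
    - [1,1.5,5,-0.1,0.1,0.1]
    - [0,0,0,0,0,0]

```text
time_s: 22.65
ee_pos: [0.5258, 0.2673, 0.1441]
orientation: [0.0, 0.986, 0.167, 0.003]
ft_force: [0.2, 0.8, -0.3]
finger_gap: 0.0232
```

```bash
python3 -c "
from h import *
st();plan(.5238,.2689,.13,19.2,5)"
```

```text
t 22.65 p [525.8 267.3 144.1] yaw 19.27 z [ 6.6e-03  4.0e-04 -1.0e+00] F [ 0.23  0.77 -0.3 ] gap 23.23
[-0.3, -0.4, 2.8, 0.0, -0.1, 0.0]
[-0.3, -0.4, 2.8, 0.0, -0.1, 0.0]
[-0.3, -0.4, 2.8, 0.0, -0.1, 0.0]
[-0.3, -0.4, 2.8, 0.0, -0.1, 0.0]
[-0.3, -0.4, 2.8, 0.0, -0.1, 0.0]
```

Emit:
jog_arm:
  deltas:
    - [-0.8,-0.8,2,0,-0.2,0]
    - [-0.6,-0.6,3,0,-0.2,0]
    - [-0.2,-0.3,3,0,0,0]
    - [0,0,2,0,0,0]
    - [0,0,0,0,0,0]

```text
time_s: 23.15
ee_pos: [0.5235, 0.2688, 0.1333]
orientation: [0.001, 0.986, 0.168, -0.0]
ft_force: [-0.7, -1.2, -0.7]
finger_gap: 0.0234
```

```bash
python3 -c "
from h import *
st();c=r.camera('wrist');np.savez('c_w6.npz',**c)
cv2.imwrite('pics/w6.png',cv2.resize(c['img'][120:240,170:350,::-1],(780,520),interpolation=cv2.INTER_CUBIC))
plan(.5238,.2689,.074,19.2,10)"
```

```text
t 23.15 p [523.5 268.8 133.3] yaw 19.29 z [-6.0e-04 -1.9e-03 -1.0e+00] F [-0.75 -1.21 -0.7 ] gap 23.39
[0.0, -0.0, 5.9, 0.0, 0.0, 0.0]
[0.0, -0.0, 5.9, 0.0, 0.0, 0.0]
[0.0, -0.0, 5.9, 0.0, 0.0, 0.0]
[0.0, -0.0, 5.9, 0.0, 0.0, 0.0]
[0.0, -0.0, 5.9, 0.0, 0.0, 0.0]
[0.0, -0.0, 5.9, 0.0, 0.0, 0.0]
[0.0, -0.0, 5.9, 0.0, 0.0, 0.0]
[0.0, -0.0, 5.9, 0.0, 0.0, 0.0]
[0.0, -0.0, 5.9, 0.0, 0.0, 0.0]
[0.0, -0.0, 5.9, 0.0, 0.0, 0.0]
```

View pics/w6.png

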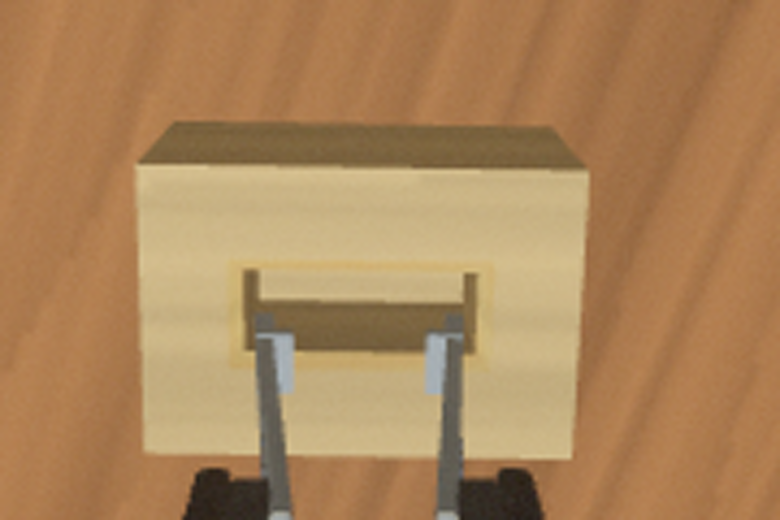

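The jaws are centred on the slot across (crop columns 359 against 360). I'll check the other direction by numbers.

```bash
python3 - <<'E'
from h import *
c=load("w6");s=r.get_state();A=Ro.from_quat(s["orientation"][[1,2,3,0]])
f=lambda u,v,z:onz(c,(170+u/4.333,120+v/4.333),z)
j=f(359,363,.0867);sl=f(360,309.5,.058);ctr=np.mean([f(137,163,.058),f(588,170,.058),f(572,458,.058),f(145,452,.058)],0)
print(j,sl,ctr);print("jaw-slot tool mm",A.inv().apply(j-sl)*1000,A.inv().apply(j-ctr)*1000)
P=[f(137,163,.058),f(588,170,.058)];e=P[1]-P[0];print(np.degrees(np.arctan2(e[1],e[0])),np.linalg.norm(e))
E
```

```text
[0.52337603 0.26754691 0.0867    ] [0.52281233 0.26931853 0.058     ] [0.52328592 0.26824606 0.058     ]
jaw-slot tool mm [ -0.08031713   1.90417    -28.69693527] [ -0.17300007   0.7354603  -28.6987126 ]
18.41970994197122 0.0874791307920039
```

Emit:
jog_arm:
  deltas:
    - [0,-1,2,0,0,0.4]
    - [0,0,5,0,0,0]
    - [0,0,6,0,0,0]
    - [0,0,6,0,0,0]
    - [0,0,6,0,0,0]

```text
time_s: 23.7
ee_pos: [0.524, 0.2702, 0.1076]
orientation: [0.001, 0.986, 0.164, 0.001]
ft_force: [-0.1, 0.8, 0.4]
finger_gap: 0.0234
```

```bash
python3 -c "
from h import *
st();plan(.5238,.2697,.0735,18.9,5)"
```

```text
t 23.7 p [524.  270.2 107.6] yaw 18.87 z [ 0.0021 -0.001  -1.    ] F [-0.07  0.78  0.37] gap 23.39
[-0.1, 0.1, 6.8, 0.0, -0.0, -0.0]
[-0.1, 0.1, 6.8, 0.0, -0.0, -0.0]
[-0.1, 0.1, 6.8, 0.0, -0.0, -0.0]
[-0.1, 0.1, 6.8, 0.0, -0.0, -0.0]
[-0.1, 0.1, 6.8, 0.0, -0.0, -0.0]
```

Emit:
jog_arm:
  deltas:
    - [-0.1,0.2,5,0,0,0]
    - [0,0.1,6,0,0,0]
    - [0,0,6,0,0,0]
    - [0,0,5,0,0,0]
    - [0,0,3,0,0,0]

```text
time_s: 24.2
ee_pos: [0.5233, 0.2695, 0.079]
orientation: [0.001, 0.986, 0.164, -0.0]
ft_force: [-0.1, -0.1, -0.9]
finger_gap: 0.0231
```

```bash
python3 -c "
from h import *
st();plan(.5238,.2694,.0735,18.9,5)"
```

```text
t 24.2 p [523.3 269.5  79. ] yaw 18.86 z [-2.0e-04 -1.8e-03 -1.0e+00] F [-0.1  -0.05 -0.94] gap 23.12
[0.1, 0.0, 1.1, 0.0, 0.0, -0.0]
[0.1, 0.0, 1.1, 0.0, 0.0, -0.0]
[0.1, 0.0, 1.1, 0.0, 0.0, -0.0]
[0.1, 0.0, 1.1, 0.0, 0.0, -0.0]
[0.1, 0.0, 1.1, 0.0, 0.0, -0.0]
```

Free so far. I'll feel for the slot floor in small steps.

Emit:
jog_arm:
  deltas:
    - [0,0,1.1,0,0,0]
    - [0,0,1.1,0,0,0]
    - [0,0,1.1,0,0,0]
    - [0,0,1,0,0,0]
    - [0,0,1,0,0,0]

```text
time_s: 24.7
ee_pos: [0.5237, 0.2696, 0.0735]
orientation: [0.001, 0.986, 0.164, 0.0]
ft_force: [0.4, 0.6, -0.6]
finger_gap: 0.0238
```

Emit:
jog_arm:
  deltas:
    - [0,0,0.5,0,0,0]
    - [0,0,0.5,0,0,0]
    - [0,0,0.5,0,0,0]
    - [0,0,0.5,0,0,0]
    - [0,0,0,0,0,0]

```text
time_s: 25.2
ee_pos: [0.5243, 0.2698, 0.0727]
orientation: [0.001, 0.986, 0.164, 0.001]
ft_force: [0.2, 0.4, -0.9]
finger_gap: 0.0234
```

```bash
python3 -c "
from h import *
st();plan(.5238,.2694,.0725,18.9,5)"
```

```text
t 25.2 p [524.3 269.8  72.7] yaw 18.86 z [ 0.0023 -0.0011 -1.    ] F [ 0.17  0.35 -0.87] gap 23.43
[-0.1, 0.0, 0.0, 0.0, -0.0, -0.0]
[-0.1, 0.0, 0.0, 0.0, -0.0, -0.0]
[-0.1, 0.0, 0.0, 0.0, -0.0, -0.0]
[-0.1, 0.0, 0.0, 0.0, -0.0, -0.0]
[-0.1, 0.0, 0.0, 0.0, -0.0, -0.0]
```

Emit:
jog_arm:
  deltas:
    - [0,0,0.3,0,0,0]
    - [0,0,0,0,0,0]
    - [0,0,0,0,0,0]
    - [0,0,0,0,0,0]
    - [0,0,0,0,0,0]
  hand: 60

```text
time_s: 25.7
ee_pos: [0.5243, 0.2698, 0.0717]
orientation: [0.001, 0.986, 0.164, 0.001]
ft_force: [0.8, 0.2, 0.4]
finger_gap: 0.0554
```

Emit:
jog_arm:
  deltas:
    - [0,0,0,0,0,0]
    - [0,0,-4,0,0,0]
    - [0,0,-10,0,0,0]
    - [0,0,-20,0,0,0]
    - [0,0,-25,0,0,0]

```text
time_s: 26.2
ee_pos: [0.5214, 0.2689, 0.1302]
orientation: [0.001, 0.986, 0.164, -0.003]
ft_force: [0.2, 0.1, -0.7]
finger_gap: 0.0662
```

Emit:
jog_arm:
  deltas:
    - [0,0,-30,0,0,0]
    - [0,0,-30,0,0,0]
    - [0,40,-20,0,0,0]
    - [0,40,0,0,0,0]
    - [0,20,0,0,0,0]

```text
time_s: 26.7
ee_pos: [0.5571, 0.1761, 0.2229]
orientation: [0.001, 0.986, 0.167, 0.004]
ft_force: [0.5, 0.3, -0.7]
finger_gap: 0.0665
```

```bash
python3 - <<'E'
from h import *
st()
C={n:r.camera(n) for n in("scene","side")}
for n,c in C.items():np.savez(f"c_f_{n}.npz",**c);cv2.imwrite(f"pics/f_{n}.png",c["img"][:,:,::-1])
a,b=load("scene"),load("side")
# change versus start, per region
for n,o,regs in(("scene",a,{"stand":(350,195,80,60),"box":(255,160,50,80),"rail":(65,60,130,195),"bowl":(195,145,55,45),"loose":(355,150,40,55)}),("side",b,{"stand":(120,140,60,60),"box":(190,165,75,75),"rail":(340,120,80,215),"bowl":(258,215,60,55)})):
    d=np.abs(C[n]["img"].astype(int)-o["img"].astype(int)).max(2)>45
    for k,(x,y,w,h) in regs.items():
        ys,xs=np.nonzero(d[y:y+h,x:x+w]);print(n,k,len(xs),(xs.min()+x,xs.max()+x,ys.min()+y,ys.max()+y,round(xs.mean()+x,1),round(ys.mean()+y,1)) if len(xs) else "")
    print("expect head",proj(C[n],[.5098,-.2930,.181]),"old head",proj(C[n],[.446,.05,.055]),"bow",proj(C[n],[.5228,.2688,.127]))
E
```

```text
t 26.7 p [557.1 176.1 222.9] yaw 19.29 z [ 7.7e-03 -4.0e-04 -1.0e+00] F [ 0.5   0.34 -0.66] gap 66.5
scene stand 27 (np.int64(375), np.int64(386), np.int64(207), np.int64(227), np.float64(379.7), np.float64(214.8))
scene box 43 (np.int64(286), np.int64(299), np.int64(176), np.int64(190), np.float64(289.8), np.float64(180.8))
scene rail 149 (np.int64(131), np.int64(152), np.int64(132), np.int64(155), np.float64(142.1), np.float64(144.6))
scene bowl 0 
scene loose 1163 (np.int64(355), np.int64(394), np.int64(150), np.int64(193), np.float64(372.5), np.float64(173.0))
expect head [135.03176643 137.75410457] old head [288.64924344 178.77362329] bow [384.52855528 206.47431712]
side stand 6 (np.int64(147), np.int64(156), np.int64(145), np.int64(158), np.float64(152.3), np.float64(150.5))
side box 43 (np.int64(209), np.int64(221), np.int64(211), np.int64(220), np.float64(216.0), np.float64(214.5))
side rail 155 (np.int64(361), np.int64(383), np.int64(196), np.int64(216), np.float64(372.0), np.float64(207.3))
side bowl 0 
expect head [378.2828493  201.32891792] old head [217.44173648 213.2188068 ] bow [149.33337159 146.60358031]
```

```bash
python3 - <<'E'
from h import *
a,b,fa,fb=load("scene"),load("side"),load("f_scene"),load("f_side")
d=np.abs(fb["img"].astype(int)-b["img"].astype(int)).max(2)>45
print("side loose diff",d[160:220,112:150].sum())
P=[]
for f,o,(x,y,w,h) in((fa,a,(125,125,30,32)),(fb,b,(355,190,32,30))):
    g=f["img"].min(2)[y:y+h,x:x+w];dd=np.abs(f["img"].astype(int)-o["img"].astype(int)).max(2)[y:y+h,x:x+w]>45
    ys,xs=np.nonzero((g>235)&dd);print(len(xs),xs.min()+x,xs.max()+x,ys.min()+y,ys.max()+y)
    n,l,s,c=cv2.connectedComponentsWithStats(((g>235)&dd).astype(np.uint8));print(s.tolist(),(c+[x,y]).round(1).tolist())
for nm,X in(("headtop",[.5098,-.2935,.188]),("J",[.5098,-.268,.153])):print(nm,proj(fa,X),proj(fb,X))
E
```

```text
side loose diff 0Traceback (most recent call last):
  File "<stdin>", line 8, in <module>
    return umr_minimum(a, axis, None, out, keepdims, initial, where)
ValueError: zero-size array to reduction operation minimum which has no identity
```

```bash
python3 - <<'E'
from h import *
a,b,fa,fb=load("scene"),load("side"),load("f_scene"),load("f_side")
for f,o,(x,y,w,h) in((fa,a,(125,125,30,32)),(fb,b,(355,190,32,30))):
    dd=(np.abs(f["img"].astype(int)-o["img"].astype(int)).max(2)[y:y+h,x:x+w]>40)
    g=f["img"].min(2)[y:y+h,x:x+w]
    print(x,y);[print("".join("%4d"%(v if k else 0) for v,k in zip(r1,r2))) for r1,r2 in zip(g,dd) if r2.any()]
for nm,X in(("headtop",[.5098,-.2935,.188]),("J",[.5098,-.268,.153])):print(nm,proj(fa,X),proj(fb,X))
E
```

```text
125 125
   0   0   0   0   0   0   0   0   0  84   0   0   0   0   0   0   0   0   0   0   0   0   0   0   0   0   0   0   0   0
   0   0   0   0   0   0   0   0 149 180 169 159 161 143   0   0   0   0   0   0   0   0   0   0   0   0   0   0   0   0
   0   0   0   0   0   0   0 103 202 229 227 228 234 207   0   0   0   0   0   0   0   0   0   0   0   0   0   0   0   0
   0   0   0   0   0   0   0 170 222 224 223 224 230 180 123   0   0   0   0   0   0   0   0   0   0   0   0   0   0   0
   0   0   0   0   0   0 117 211 233 227 225 227 216   0  65  79   0   0   0   0   0   0   0   0   0   0   0   0   0   0
   0   0   0   0   0   0 130 186 201 202 207 232 174  83  75   0   0   0   0   0   0   0   0   0   0   0   0   0   0   0
   0   0   0   0   0   0   0  80 102 120 144 193   0  66  75   0   0   0   0   0   0   0   0   0   0   0   0   0   0   0
   0   0   0   0   0   0   0  95 107 103 101   0  86  75   0   0   0   0   0   0   0   0   0   0   0   0   0   0   0   0
   0   0   0   0   0   0   0  82 104 104 103 103  99   0 107   0   0   0   0   0   0   0   0   0   0   0   0   0   0   0
   
[... 3708 characters left out ...]
53 114   0   0   0   0  43  84  53   0   0   0   0   0   0   0
   0   0   0   0   0   0 113 121 150 174 187 192 193 189 191 181 142 104   0   0   0   0   0   0   0   0   0   0   0   0   0   0
   0   0   0   0   0   0   0   0 103 114 134 141 166 187 195 163 121   0   0   0   0   0   0   0   0   0   0   0   0   0   0   0
   0   0   0   0   0   0   0   0   0   0   0   0 118 121 134 141 123   0   0   0   0   0   0   0   0   0   0   0   0   0   0   0
   0   0   0   0   0   0   0   0   0   0   0   0   0   0 100 107  97   0   0   0   0   0   0   0   0   0   0   0   0   0   0   0
headtop [134.02335359 135.55094842] [379.20168459 199.15903115]
J [148.44843694 148.13719306] [363.82680446 206.56126813]
```

```bash
python3 -c "
from h import *
st();r.finish_job()"
```

```text
t 26.8 p [557.6 175.8 222.7] yaw 19.14 z [ 8.e-03 -3.e-04 -1.e+00] F [ 0.32  1.38 -0.69] gap 66.61
the job is handed in; nothing more can be done
```

The job is done and handed in at 26.8 s of the 67 s allowed. Using the tongs, I lifted the chrome rail hook out of the compartment nearest the robot. I then pressed it onto the rail at about x = 0.51, between the pencil's and the tack lifter's clips, with the J facing out. The tongs are back upright in their stand.

**Seating force:** the leaf slid on at about 4–7 N, then hit a hard stop that did not move for about 2.5 s. I held roughly 10–12.5 N there, and no force reading I took went over about 13 N.

**Last checks:**
- In the scene and side pictures the hook's head is within about a pixel of its predicted seated position.
- Comparing start and end pictures, only the hook's two places changed, plus a few edge pixels at the stand. The bowl did not change. The loose larger tongs show no change in the side view (the arm hid them in the scene view).

**Less certain:**
- My rail-height estimates disagreed by a few millimetres (0.171 to 0.176 m); the felt stop put it at about 0.174 m.
- The arm drifted sideways and tilted slightly under load during the press, and I corrected it on the way down.
- The tongs' and hook's final placing was checked by numbers only, because I had used all 12 pictures.

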